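# Box up a batch of cabinet knobs at the chute

## Task

Push the receiving box along its rail all the way under the spout and load every knob from the bench into the tipping tray behind the hopper; with everything in the tray, raise the tray by its red handle so that all knobs slide down the spout into the box, and lower the tray again. Then draw the box with its knobs fully back out to the left, and leave the yellow saddle tag hanging astride the box's steel handle bar, at rest, to mark the batch as done. Do not disturb the loose chisels or the glass.

Things in the scene. Friction and masses are not known exactly. Their poses are not given: they have to be found in the camera images.
- spout (a point): centre of the outlet (80 x 130 mm) of the fixed blue hopper, 100 mm above the bench; hopper top 190 mm above the bench, outside 112 mm in x by 144 mm in y. x: level, from spout to tray, away from the robot; y: level, along the rail to the left, the way the box is drawn out; z up. The whole station (base, rail, hopper, tray) is fixed to the bench
- box (a joint): slide of the receiving box (open wooden box 120 x 160 x 66 mm on an aluminium carriage), m: 0 = fully drawn out to the left, 0.16 = fully under the spout at its stop; it moves to the right (-y of the spout) as the value grows. Stiff: about 2.5 N of friction, stays where it is left
- box_in (a point): centre of the box's inner floor, 31 mm above the bench; the inside is 110 mm (x) by 150 mm (y) and the rim is 61 mm above this point. Axes as the spout's; moves with the box
- box_bar (a point): middle of the box's handle: level round steel bar 10 mm thick, 90 mm above the bench, along x, free over 92 mm between two posts, 170 mm to the left (+y) of the box's centre and 85 mm clear of the box wall; the carriage plate is 64 mm below it and ends 20 mm beyond it. Push and draw the box by it; the tag hangs on it. Axes as the spout's; moves with the box
- tray (a joint): hinge of the steel tipping tray, rad: 0 = down on its rests, grows as the handle is raised, at most 1.25; about 1.1 empties it. It sinks back slowly when let go
- tray_hinge (a point): middle of the tray's hinge line, 50 mm from the spout's centre towards x and 145 mm above the bench; the hinge line runs along y of the spout; the open end of the tray is here, at the hopper's back edge
- tray_mid (a point): middle of the tray's floor (126 mm from hinge to back wall, 122 mm wide inside, side and back walls 18 mm high, no wall at the hinge end; when down it slopes 0.07 rad down away from the hinge). Axes within 0.07 rad of the spout's while the tray is down; tips with the tray
- tray_bar (a point): middle of the tray's handle: red round bar 12 mm thick along y, free over 100 mm, on two arms behind the tray's back wall (32 mm free between wall and bar), 164 mm from the hinge line. Tips with the tray
- knob0_mid (a point): centre (half-way up) of a loose square cabinet knob: dark wooden head 28 x 28 x 14 mm on a round brass foot 22 mm across and 14 mm high, 28 mm high in all, 30 g. z points from foot to head, x and y are square to the head's sides. Three to five such knobs stand on their feet on the bench at the right; None when this one is absent
- knob1_mid (a point): centre (half-way up) of a loose square cabinet knob: dark wooden head 28 x 28 x 14 mm on a round brass foot 22 mm across and 14 mm high, 28 mm high in all, 30 g. z points from foot to head, x and y are square to the head's sides. Three to five such knobs stand on their feet on the bench at the right; None when this one is absent
- knob2_mid (a point): centre (half-way up) of a loose square cabinet knob: dark wooden head 28 x 28 x 14 mm on a round brass foot 22 mm across and 14 mm high, 28 mm high in all, 30 g. z points from foot to head, x and y are square to the head's sides. Three to five such knobs stand on their feet on the bench at the right; None when this one is absent
- knob3_mid (a point): centre (half-way up) of a loose square cabinet knob: dark wooden head 28 x 28 x 14 mm on a round brass foot 22 mm across and 14 mm high, 28 mm high in all, 30 g. z points from foot to head, x and y are square to the head's sides. Three to five such knobs stand on their feet on the bench at the right; None when this one is absent
- knob4_mid (a point): centre (half-way up) of a loose square cabinet knob: dark wooden head 28 x 28 x 14 mm on a round brass foot 22 mm across and 14 mm high, 28 mm high in all, 30 g. z points from foot to head, x and y are square to the head's sides. Three to five such knobs stand on their feet on the bench at the right; None when this one is absent
- tag_grip (a point): centre of the black grip on the ridge of the yellow saddle tag, 64 mm above the tag's feet. Grip 20 mm (x) by 14 mm (y) by 26 mm high. x along the ridge, z up when it stands. Hung astride the box's bar, the tag rests with this point 27 mm above the bar's middle line, its x along the bar, either way round
- tag: the loose yellow saddle tag, 60 g, rigid sheet bent like a tent: ridge 50 mm long along x, two 3 mm plates that slope outwards 0.436 rad from upright and meet 10 mm below the grip's centre, feet 52 mm apart in y, 77 mm high with its grip. Origin midway between its feet; at the start it stands on them at the back left
- knob0: the same knob; origin at the middle of the underside of its foot
- knob1: the same knob; origin at the middle of the underside of its foot
- knob2: the same knob; origin at the middle of the underside of its foot
- knob3: the same knob; origin at the middle of the underside of its foot
- knob4: the same knob; origin at the middle of the underside of its foot
- chisel_a: bystander: dark loose wood chisel about 190 mm long at the right, behind the knobs; origin at its middle, on the bench
- chisel_b: bystander: brown loose wood chisel about 170 mm long at the left; origin at its middle, on the bench
- chisel_c: bystander: black loose wood chisel about 180 mm long at the front right, near the knobs; origin at its middle, on the bench
- glass: bystander: loose glass tumbler 85 mm across and 90 mm high behind the tray to the left; origin at the middle of its underside
Not all that is in view belongs to the job. Leave any blue or purple look-alike of the knob2 alone.

How it is judged:
By the outcome, as a careful person would: the job done as asked, in the order asked, and still so for the second after the job is handed in, with the robot touching nothing.
Of knob0, knob1, knob2, knob3, knob4 only 3 to 5 are there at a start; the rules pass over those that are not, and their reading is None.
At some moment in a run one of tag may be knocked a few centimetres aside while the robot is not near it.
Once in a run the grip may slacken for a moment while it holds something.
It also fails if it takes over 210 s, if anything falls off the work surface, if the arm or the gripper's body presses on something with over 40 N, if the wrist force passes 120 N, or if a joint passes its speed limit or range.

## Robot

A 6-joint arm with a two-finger parallel gripper is mounted at the origin on a cart in front of the work surface, level with it; the furniture and walls round the work are solid. World frame = base frame: x ahead of the robot, y to its left, z up, the work surface at z = 0. Lengths are in m, angles in rad, forces in N, time in s.
With the tool pointing down it reaches from about 0.275 to 0.85 m from the base axis. Payload 5.2 kg.
Tool frame: the origin (TCP) lies at the very end of the fingers, on their centre line; the grasp point (between the pads) lies 19 mm behind it (bot.pinch_z is the distance from the TCP to the grasp point, in m); z points along the fingers, y is the line along which they close (so a half turn about z gives the same grasp; the last joint's range is limited). The gripper opens to 85 mm and grips with 20 to 120 N. Pads are 22 mm wide; open, the fingers measure 114 mm over their backs; the gripper's body (76 mm by 85 mm) begins 54 mm behind the grasp point. The pads swing forward as they close: fully open they stand 13 mm farther back than shut.
Start: joints at [0.989, 0.259, 1.535, -0, 1.348, -0.203], TCP at [0.203, 0.511, 0.231] pointing down, gripper open.
Joint ranges: [-3.14, 3.14], [-0.91, 2.08], [0.19, 2.58], [-1.22, 4.36], [0.22, 2.71], [-3.12, 3.12]. Speed limits (rad/s): [2.57, 2.57, 3.14, 3.14, 3.14, 3.14].

## Interface

Orientations are given as [roll, pitch, yaw] about the fixed x, y, z axes, in that order (R = Rz(yaw) Ry(pitch) Rx(roll)).
In Python, from rig import bot gives the robot as it stands.
- The arm moves only by the tool servo_tool, never from a script. Its argument "increments" is a list of rows, each an object of numbers: "x", "y", "z": the shift along the world's x, y, z in m; "yaw": the turn about the world's z in rad; "grip": the finger opening in m, from 0 to 0.0854. A call has 1 to 20 rows; each row shifts and turns the commanded pose from where the row before left it; what a row does not reach is not made up. A row lasts 1/12 s, in which the tool goes at most 41.7 mm and 7.16 degrees, less where a joint would pass 70% of its speed; a pose out of reach is approached as far as the arm can. A call is refused whole if a number of a shift passes 0.0417 or a number of a turn 0.125, either way. A call with a gripper value outside its range is refused whole. The fingers move at their own pace and stop on an object; "grip_force" is the grip in N (left out, the last holds). Time passes only in rows, so rows that do not move let the fingers close. It gives the time, the measured TCP pose, the force, the opening and the grip force at its end, in the units of the state.
- bot.get_state(): the state, without advancing time (a new reading comes with each control period).
- bot.camera(name): name is "scene" or "top"; returns a dict with "img" (400x640x3 uint8, red, green, blue), "K" (3x3 intrinsics, pixels), "world_from_camera" (4x4, takes a point from camera to world coordinates). Camera axes: x right, y up, looking along -z (the intrinsics and any distortion apply to the point x, -y, -z); pixel columns grow to the right and rows downward; lengths in m; the calibration is good to about 2 mm. A picture is of the moment at which its call begins. There is no depth.
- bot.job_done(): hands the job in; it is judged then, once.
The state is a dict: "time": time; "qpos": joint angles; "joint_velocities": joint speeds; "tau": joint torques, N m; "tcp_pos": TCP position; "eef_rot": TCP orientation; "ft_force": force on the tool from outside, world axes, zero at the start; "moment": the same for the moment, N m; "grip_width": finger opening in m; "gripper_force": force on a finger pad.
Only numpy, scipy, OpenCV 4.12 (cv2) and the standard library are available. Lean on these libraries where they do the work, as an engineer would, in place of code of your own. Each camera call takes 0.05 s, during which the arm holds its last target. There are 200 camera calls.

## Working session

There is one attempt and no reset: what is moved stays moved. The work goes in short steps, Python scripts to look and compute and a tool call to move; the robot and the scene stay as the last step left them, time stands still between calls to the robot, and variables do not carry over. Pictures are saved under pics/ and viewed, at most 14 in all, crops included, and the job is handed in when it is done.

Besides the shell and the picture viewer there is one more tool, called after "Emit:" by a JSON object that holds its "fn" and its "kwargs", one argument or row to a line. servo_tool: Moves the arm, as the interface text tells. Its arguments: {"type":"object","properties":{"increments":{"type":"array","items":{"type":"object","properties":{"x":{"type":"number"},"y":{"type":"number"},"z":{"type":"number"},"yaw":{"type":"number"},"grip":{"type":"number"}}}},"grip_force":{"type":"number"}},"required":["increments"]}

```bash
ls; mkdir -p pics
cat > h.py <<'E'
import numpy as np, cv2
from rig import bot
def snap(n,f):
    c=bot.camera(n); cv2.imwrite(f'pics/{f}.png',c['img'][:,:,::-1]); np.savez(f'pics/{f}.npz',**c); return c
def load(f): return np.load(f'pics/{f}.npz')
def at(c,u,v,z):
    K=c['K'];T=c['world_from_camera']
    d=np.array([(u-K[0,2])/K[0,0],-(v-K[1,2])/K[1,1],-1.]); d=T[:3,:3]@d; o=T[:3,3]
    return o+d*(z-o[2])/d[2]
def px(c,p):
    K=c['K'];T=c['world_from_camera']; q=T[:3,:3].T@(np.array(p)-T[:3,3])
    return np.array([K[0,0]*q[0]/-q[2]+K[0,2],K[1,1]*-q[1]/-q[2]+K[1,2]])
E
python3 - <<'E'
from h import *
for n in('scene','top'):
    c=snap(n,n+'0'); print(c.keys(),c['K'],c['world_from_camera'])
s=bot.get_state();print(s)
E
```

```text
pics
dict_keys(['img', 'K', 'world_from_camera']) [[454.32927168   0.         323.72066867]
 [  0.         454.32927168 198.58157647]
 [  0.           0.           1.        ]] [[ 0.90425964  0.20481086 -0.37465586  0.06715425]
 [-0.42696288  0.42520481 -0.79806238 -1.02485939]
 [-0.00414637  0.88161975  0.47194218  0.71640712]
 [ 0.          0.          0.          1.        ]]
dict_keys(['img', 'K', 'world_from_camera']) [[428.63514085   0.         313.16720894]
 [  0.         428.63514085 192.86230672]
 [  0.           0.           1.        ]] [[-0.01492702  0.98489737 -0.17249453  0.3163497 ]
 [-0.99980598 -0.01691942 -0.01008593  0.01152376]
 [-0.01285211  0.17231051  0.98495884  1.5612451 ]
 [ 0.          0.          0.          1.        ]]
{'time': 0.1, 'qpos': array([ 9.89198985e-01,  2.59273922e-01,  1.53598513e+00,  2.05147166e-05,
        1.34800185e+00, -2.02792540e-01]), 'joint_velocities': array([-0.00070113, -0.00228253, -0.00364382, -0.00186592,  0.00079577,
       -0.00093998]), 'tau': array([ 2.35665677e-03, -4.46969962e+01, -2.91244626e+01, -2.65091221e-04,
        6.36256780e-03, -5.43002145e-06]), 'tcp_pos': array([0.20309516, 0.51061404, 0.23055117]), 'eef_rot': array([-3.13996261e+00, -3.55585890e-04,  2.76278301e+00]), 'ft_force': array([-0.40888394,  0.15427748, -1.13854963]), 'moment': array([-0.00412763, -0.0195537 ,  0.05526765]), 'gripper_force': 0.0, 'grip_width': 0.08547604996810237}
```

```bash
python3 -c "
import cv2
for n in('scene0','top0'):
    i=cv2.imread(f'pics/{n}.png'); cv2.imwrite(f'pics/{n}b.png',cv2.resize(i,(800,500),interpolation=cv2.INTER_CUBIC))"
```

```text
(no output)
```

View pics/top0b.png

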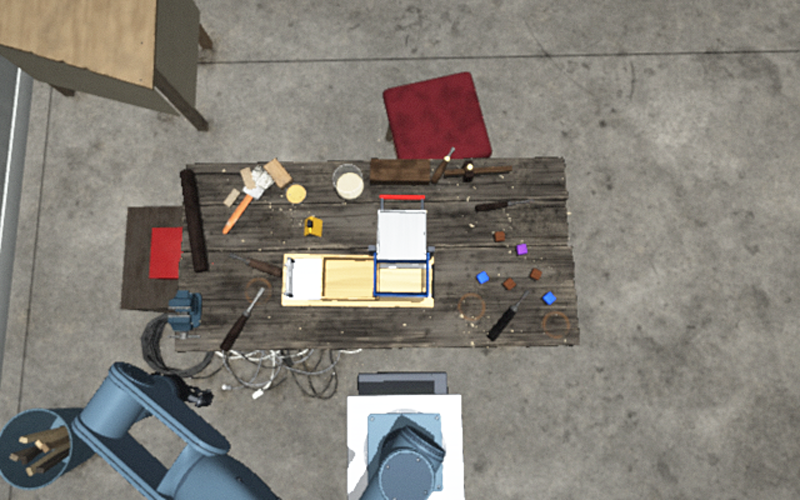

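View pics/scene0b.png

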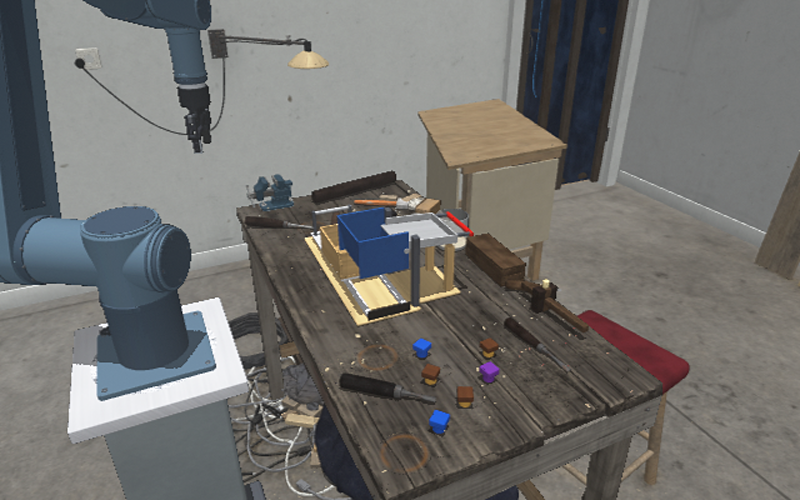

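The top picture shows three brown knobs at about (500,236), (509,283) and (535,273) on the 800-wide picture. Their look-alikes are blue at (483,277) and (549,298) and purple at (522,249). The tag is at (313,227), and chisels a, b and c are at (490,206), (245,320) and (505,318). The glass is at (349,183). Next I check the choice in one close crop.

Run:
```python
import cv2,numpy as np
t=cv2.imread('pics/top0.png');s=cv2.imread('pics/scene0.png')
R=lambda a,w,h:cv2.resize(a,(w,h),interpolation=cv2.INTER_CUBIC)
a=R(t[160:260,365:465],300,300)   #3x
b=R(s[255:355,265:440],500,286)[:300]; b=cv2.copyMakeBorder(b,0,14,0,0,cv2.BORDER_CONSTANT)
c=R(t[150:250,220:353],400,300)
d=R(s[150:270,235:395],400,300)
cv2.imwrite('pics/c1.png',np.vstack([np.hstack([a,b]),np.hstack([c,d])]))
```

```text
(no output)
```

View pics/c1.png

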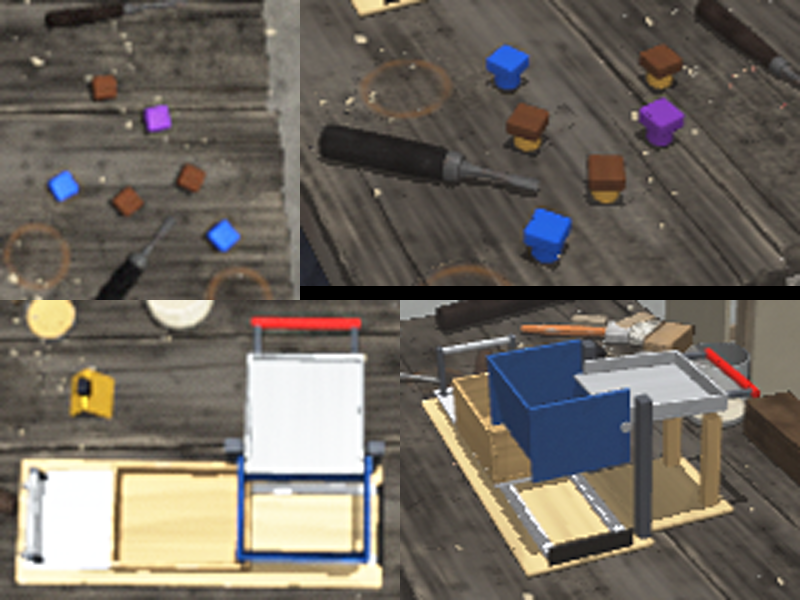

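```bash
cat >> h.py <<'E'
from scipy.optimize import minimize
from scipy.spatial.transform import Rotation as Rt
S=8
def hullmask(c,P,box):
    u0,v0,u1,v1=box
    q=np.array([(px(c,p)-[u0,v0]+.5)*S for p in P]).astype(np.float32)
    m=np.zeros(((v1-v0)*S,(u1-u0)*S),np.uint8)
    cv2.fillConvexPoly(m,cv2.convexHull(np.round(q*16).astype(np.int32)),255,shift=4)
    return cv2.resize(m,(u1-u0,v1-v0),interpolation=cv2.INTER_AREA)/255.
def cuboid(x,y,yaw,sx,sy,z0,z1):
    c,s=np.cos(yaw),np.sin(yaw)
    return [(x+c*a-s*b,y+s*a+c*b,z) for a in(-sx/2,sx/2) for b in(-sy/2,sy/2) for z in(z0,z1)]
def fit(views,gen,p0,steps,pad=12):
    # views: list of (cam, float mask)
    bx=[]
    for c,m in views:
        q=np.array([px(c,p) for p in gen(p0)]); a=np.maximum(np.floor(q.min(0)-pad),0).astype(int); b=np.minimum(np.ceil(q.max(0)+pad),[640,400]).astype(int)
        bx.append((a[0],a[1],b[0],b[1]))
    def cost(p):
        return sum(np.abs(hullmask(c,gen(p),b)-m[b[1]:b[3],b[0]:b[2]]).sum()/max(1,m[b[1]:b[3],b[0]:b[2]].sum()) for (c,m),b in zip(views,bx))
    best=None
    for k in range(6):
        st=np.array(steps); sim=[np.array(p0)]+[np.array(p0)+np.eye(len(p0))[i]*st[i]*(1-2*((k>>i)&1)) for i in range(len(p0))]
        if k>2: sim=[s+np.eye(len(p0))[-1]*(.5 if k==3 else -.5 if k==4 else .25)*(steps[-1]>.05) for s in sim]
        r=minimize(cost,p0,method='Nelder-Mead',options=dict(initial_simplex=sim,xatol=1e-4,fatol=1e-4))
        if best is None or r.fun<best.fun: best=r
    return best
def hsv(c): return cv2.cvtColor(c['img'],cv2.COLOR_RGB2HSV).astype(int)
def knobmask(c):
    h=hsv(c); return ((h[...,0]<14)&(h[...,1]>120)&(h[...,2]>35)).astype(float)
def blobs(m,lo,hi):
    n,l,st,ce=cv2.connectedComponentsWithStats(m.astype(np.uint8)); return [(ce[i].round(1),st[i,4],st[i,:4]) for i in range(1,n) if lo<=st[i,4]<=hi]
E
python3 - <<'E'
from h import *
t,s=load('top0'),load('scene0')
mt,ms=knobmask(t),knobmask(s)
for n,c,m in(('t',t,mt),('s',s,ms)):
    print(n,[b for b in blobs(m,15,400)])
for u,v in((400,189),(407.5,227),(428.5,219)):
    p=at(t,u,v,.026)
    r=fit([(t,mt),(s,ms)],lambda q:cuboid(q[0],q[1],q[2],.028,.028,.014,.028),[p[0],p[1],.3],[.006,.006,.3])
    print(p[:2],r.x.round(4),r.fun,[px(s,[*r.x[:2],.02]).round(0)])
for n,c in(('t',t),('s',s)):
    h=hsv(c); m=((h[...,0]<6)|(h[...,0]>174))&(h[...,1]>190)&(h[...,2]>120)
    print('red',blobs(m,20,400))
    m=(h[...,0]>105)&(h[...,0]<125)&(h[...,1]>140)&(h[...,2]>50); print('blue',blobs(m,20,9000))
    m=(h[...,0]>18)&(h[...,0]<30)&(h[...,1]>180); print('yel',blobs(m,15,900))
E
```

```text
t [(array([329.5, 126.9]), np.int32(26), array([318, 125,  25,   3], dtype=int32)), (array([320.7, 157.3]), np.int32(147), array([303, 155,  37,   5], dtype=int32)), (array([190.9, 165.1]), np.int32(45), array([183, 156,  16,  20], dtype=int32)), (array([195.3, 166.6]), np.int32(27), array([190, 158,  12,  17], dtype=int32)), (array([181.6, 182.8]), np.int32(31), array([178, 178,  10,   9], dtype=int32)), (array([399.4, 188.6]), np.int32(60), array([396, 185,   8,   8], dtype=int32)), (array([428.2, 219.1]), np.int32(58), array([424, 215,   9,   9], dtype=int32)), (array([407.1, 226.9]), np.int32(59), array([403, 223,  10,   9], dtype=int32))]
s [(array([300.5, 161.4]), np.int32(103), array([283, 160,  34,   4], dtype=int32)), (array([367.1, 178.4]), np.int32(104), array([357, 169,  22,  21], dtype=int32)), (array([390.8, 275.9]), np.int32(115), array([384, 271,  15,  11], dtype=int32)), (array([344.3, 297.2]), np.int32(131), array([338, 291,  14,  13], dtype=int32)), (array([371.6, 315. ]), np.int32(146), array([366, 309,  13,  13], dtype=int32))]
[ 0.59403828 -0.28837072] [ 0.5964 
[... 556 characters left out ...]
], dtype=int32))]
blue [(array([320.5, 222.3]), np.int32(259), array([299, 202,  45,  35], dtype=int32)), (array([385.5, 221.6]), np.int32(67), array([381, 217,  10,  10], dtype=int32)), (array([438.9, 238.2]), np.int32(76), array([434, 233,  11,  11], dtype=int32))]
yel [(array([250.8, 181.3]), np.int32(136), array([244, 174,  13,  15], dtype=int32))]
red [(array([367.6, 178.7]), np.int32(77), array([358, 170,  21,  19], dtype=int32))]
blue [(array([299.6, 194.1]), np.int32(1908), array([270, 166,  57,  57], dtype=int32)), (array([337.1, 277.7]), np.int32(155), array([330, 271,  15,  15], dtype=int32)), (array([350.9, 336.6]), np.int32(219), array([343, 328,  17,  19], dtype=int32))]
yel []
```

```bash
cat >> h.py <<'E'
def hullof(m,bx):
    u,v,w,h=bx; k=np.zeros(m.shape,np.uint8); ys,xs=np.nonzero(m[v:v+h,u:u+w])
    cv2.fillConvexPoly(k,cv2.convexHull(np.stack([xs+u,ys+v],1).astype(np.int32)),1); return k.astype(float)
def redbar(c):
    h=hsv(c); m=(((h[...,0]<8)|(h[...,0]>172))&(h[...,1]>170)&(h[...,2]>90)).astype(float)
    return m
E
python3 - <<'E'
from h import *
t,s=load('top0'),load('scene0')
V=[]
for c,b in((t,(295,198,52,42)),(s,(265,160,66,68))):
    h=hsv(c); m=(h[...,0]>105)&(h[...,0]<125)&(h[...,1]>120)&(h[...,2]>40); V.append((c,hullof(m,b)))
g=lambda q:cuboid(q[0],q[1],q[2],.112,.144,.1,.19)
p=at(t,320.5,222,.19)
for vv in(V,V[:1],V[1:]):
    r=fit(vv,g,[p[0],p[1],0],[.01,.01,.04]); print('spout',r.x.round(4),r.fun)
    if vv is V: sp=r.x
V=[(c,redbar(c)*hullof(np.ones((400,640)),b)) for c,b in((t,(300,150,44,12)),(s,(350,160,36,36)))]
print([blobs(m,20,400) for c,m in V])
g=lambda q:cuboid(q[0],q[1],q[3],.012,.112,q[2]-.006,q[2]+.006)
r=fit(V,g,[sp[0]+.21,sp[1],.134,sp[2]],[.008,.008,.008,.04],pad=6); print('bar',r.x.round(4),r.fun)
# direct triangulation of bar ends mid: centroid
def tri(a,b):
    A=[];B=[]
    for c,(u,v) in((t,a),(s,b)):
        o=c['world_from_camera'][:3,3]; d=at(c,u,v,0)-o; d/=np.linalg.norm(d); P=np.eye(3)-np.outer(d,d); A.append(P);B.append(P@o)
    return np.linalg.lstsq(np.vstack(A),np.hstack(B),rcond=None)[0]
ct,cs=[np.array(blobs(m,20,400)[0][0]) for c,m in V]
print('tri',tri(ct,cs))
x,y,w=sp;R=np.array([[np.cos(w),-np.sin(w)],[np.sin(w),np.cos(w)]])
print('pred bar',R@[.05+.1635,0]+[x,y],'box bar',R@[0,.33]+[x,y], 'px top',px(t,[*(R@[0,.33]+[x,y]),.09]),px(s,[*(R@[0,.33]+[x,y]),.09]))
print('pred px red',px(t,[*(R@[.2135,0]+[x,y]),.134]),px(s,[*(R@[.2135,0]+[x,y]),.134]))
for k in(.046,-.046): print([px(c,[*(R@[k,.33]+[x,y]),.09]).round(1) for c in(t,s)])
E
```

```text
spout [ 0.4735  0.0043 -0.0466] 0.12317790645333906
spout [ 0.4755  0.0027 -0.0176] 0.05903948563154924
spout [ 0.471   0.0046 -0.0558] 0.042412701361634275
[[(array([322.4, 157.3]), np.int32(124), array([304, 156,  36,   4], dtype=int32))], [(array([367.7, 178.7]), np.int32(81), array([358, 169,  21,  20], dtype=int32))]]
bar [ 0.6868 -0.0034  0.145  -0.0511] 1.2270925574530889
tri [ 0.68590793 -0.00709448  0.14702096]
pred bar [ 0.68681795 -0.00568478] box bar [0.48890974 0.33389524] px top [224.67843398 218.60454085] [265.77375577 165.53330669]
pred px red [321.92313867 158.08309608] [367.62695233 182.47477304]
[array([225.6, 205.4]), array([278.8, 163.4])]
[array([223.8, 231.9]), array([252.5, 167.7])]
```

Run:
```python
from h import *
t,s=load('top0'),load('scene0')
w=-.047;R=np.array([[np.cos(w),-np.sin(w)],[np.sin(w),np.cos(w)]])
def ov(c,x0,y0,x1,y1,k,j=0.):
    im=cv2.resize(c['img'][y0:y1,x0:x1,::-1],None,fx=k,fy=k,interpolation=cv2.INTER_CUBIC)
    def line(P,col):
        q=[((px(c,[*(R@p[:2]+[.4735,.0043]),p[2]])-[x0,y0]+.5)*k).round().astype(int) for p in P]
        for a,b in zip(q,q[1:]): cv2.line(im,tuple(map(int,a)),tuple(map(int,b)),col,1)
    line([(-.046,.33-j,.09),(.046,.33-j,.09)],(0,0,255))
    line([(a,b+.16-j,.092) for a,b in((-.06,-.08),(.06,-.08),(.06,.08),(-.06,.08),(-.06,-.08))],(0,255,0))
    line([(a,b,.19) for a,b in((-.056,-.072),(.056,-.072),(.056,.072),(-.056,.072),(-.056,-.072))],(0,255,255))
    return im
a=ov(t,215,190,348,252,6); b=ov(s,235,145,335,215,4)
b=cv2.copyMakeBorder(b,0,0,0,a.shape[1]-b.shape[1],cv2.BORDER_CONSTANT)
cv2.imwrite('pics/c2.png',np.vstack([a,b])[:600])
```

```text
(no output)
```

View pics/c2.png

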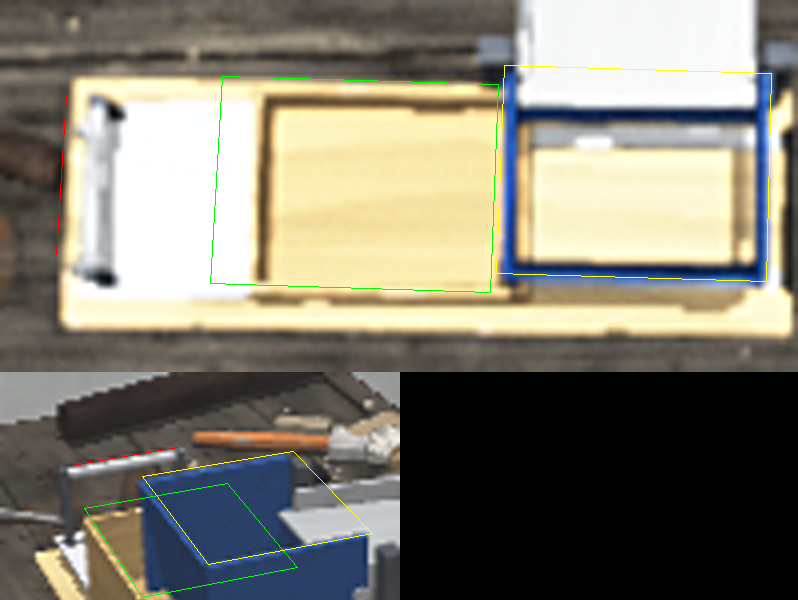

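Run:
```python
from h import *
t,s=load('top0'),load('scene0')
# base plate long near edge (z~.01) and blue front edge slopes in the top view
g=cv2.cvtColor(t['img'],cv2.COLOR_RGB2GRAY).astype(float)
def edge(us,v0,v1,z):
    P=[]
    for u in us:
        d=np.diff(cv2.GaussianBlur(g,(3,3),0)[v0:v1,u]); i=np.argmin(d); 
        if 0<i<len(d)-1:
            a,b,c=d[i-1:i+2]; i=i+.5*(a-c)/(a-2*b+c)
        P.append(at(t,u,v0+i+.5,z)[:2])
    P=np.array(P); k=np.polyfit(P[:,1],P[:,0],1); r=P[:,0]-np.polyval(k,P[:,1]); ok=abs(r)<.003; k=np.polyfit(P[ok,1],P[ok,0],1); return k,ok.mean()
print('base',edge(range(232,340),238,252,.01))
m=redbar(t); ys,xs=np.nonzero(m[150:162,300:344]); P=np.array([at(t,x+300,y+150,.145)[:2] for x,y in zip(xs,ys)]); print('red',np.polyfit(P[:,1],P[:,0],1),P.mean(0))
for w in(-.02,-.03,-.045):
  V=[]
  for c,b in((t,(295,198,52,42)),(s,(265,160,66,68))):
    h=hsv(c); mm=(h[...,0]>105)&(h[...,0]<125)&(h[...,1]>120)&(h[...,2]>40); V.append((c,hullof(mm,b)))
  for vv in(V,V[:1],V[1:]):
    r=fit(vv,lambda q:cuboid(q[0],q[1],w,.112,.144,.1,.19),[.474,.004],[.01,.01]); print(w,r.x.round(4),round(r.fun,3))
def tri(a,b):
    A=[];B=[]
    for c,(u,v) in((t,a),(s,b)):
        o=c['world_from_camera'][:3,3]; d=at(c,u,v,0)-o; d/=np.linalg.norm(d); P=np.eye(3)-np.outer(d,d); A.append(P);B.append(P@o)
    return np.linalg.lstsq(np.vstack(A),np.hstack(B),rcond=None)[0]
print('boxbar tri',tri((230.7,221),(265.9,167.4)),'z=.09 top',at(t,230.7,221,.09),at(s,265.9,167.4,.09))
```

```text
base (array([0.02727326, 0.39662072]), np.float64(1.0))
red [0.03546942 0.68691224] [ 0.68665602 -0.00722368]
-0.02 [0.474  0.0048] 0.13
-0.02 [0.4752 0.0027] 0.06
-0.02 [0.4716 0.0052] 0.053
-0.03 [0.4734 0.0048] 0.127
-0.03 [0.475  0.0031] 0.06
-0.03 [0.471  0.0053] 0.05
-0.045 [0.4734 0.0042] 0.123
-0.045 [0.4754 0.0038] 0.061
-0.045 [0.4708 0.0051] 0.044
boxbar tri [0.48092117 0.31187996 0.09343497] z=.09 top [0.48025222 0.31287093 0.09      ] [0.48429085 0.3190694  0.09      ]
```

Choice: the three brown knobs with brass feet, A at (.596,-.286), B at (.457,-.307) and C at (.483,-.384). The station is at about (.474,.004) with yaw -.03. The box bar is at about (.483,.314), so the box is already about 20 mm in. First I push the box.

Emit:
{"fn": "servo_tool", "kwargs": {
  "increments": [
    {"x":0.028,"y":-0.0197,"yaw":0.0347,"grip":0.05},
    {"x":0.028,"y":-0.0197,"yaw":0.0347},
    {"x":0.028,"y":-0.0197,"yaw":0.0347},
    {"x":0.028,"y":-0.0197,"yaw":0.0347},
    {"x":0.028,"y":-0.0197,"yaw":0.0347},
    {"x":0.028,"y":-0.0197,"yaw":0.0347},
    {"x":0.028,"y":-0.0197,"yaw":0.0347},
    {"x":0.028,"y":-0.0197,"yaw":0.0347},
    {"x":0.028,"y":-0.0197,"yaw":0.0347},
    {"x":0.028,"y":-0.0197,"yaw":0.0347},
    {"z":-0.03},
    {"z":-0.03},
    {"z":-0.03},
    {"z":-0.02},
    {"z":0},
    {"z":0},
    {"z":0}
  ],
  "grip_force": 40
}}

```text
invalid input
```

Emit:
{"fn": "servo_tool", "kwargs": {
  "increments": [
    {"x":0.028,"y":-0.0197,"z":0,"yaw":0.0347,"grip":0.05},
    {"x":0.028,"y":-0.0197,"z":0,"yaw":0.0347,"grip":0.05}
  ],
  "grip_force": 40
}}

```text
time: 0.27
tcp_pos: [0.2585, 0.4717, 0.2308]
eef_rot: [-3.141, -0.001, 2.838]
ft_force: [0.7, 0.5, -0.6]
grip_width: 0.064
gripper_force: 0.0
```

Emit:
{"fn": "servo_tool", "kwargs": {
  "increments": [
    {"x":0.028,"y":-0.0197,"z":0,"yaw":0.0347,"grip":0.05},
    {"x":0.028,"y":-0.0197,"z":0,"yaw":0.0347,"grip":0.05},
    {"x":0.028,"y":-0.0197,"z":0,"yaw":0.0347,"grip":0.05},
    {"x":0.028,"y":-0.0197,"z":0,"yaw":0.0347,"grip":0.05},
    {"x":0.028,"y":-0.0197,"z":0,"yaw":0.0347,"grip":0.05},
    {"x":0.028,"y":-0.0197,"z":0,"yaw":0.0347,"grip":0.05},
    {"x":0.028,"y":-0.0197,"z":0,"yaw":0.0347,"grip":0.05},
    {"x":0.028,"y":-0.0197,"z":0,"yaw":0.0347,"grip":0.05},
    {"x":0,"y":0,"z":-0.03,"yaw":0,"grip":0.05},
    {"x":0,"y":0,"z":-0.03,"yaw":0,"grip":0.05},
    {"x":0,"y":0,"z":-0.02,"yaw":0,"grip":0.05},
    {"x":0,"y":0,"z":0,"yaw":0,"grip":0.05},
    {"x":0,"y":0,"z":0,"yaw":0,"grip":0.05}
  ]
}}

```text
time: 1.35
tcp_pos: [0.4825, 0.3136, 0.1502]
eef_rot: [-3.14, -0.003, 3.11]
ft_force: [0.1, 0.1, 0.9]
grip_width: 0.0501
gripper_force: 0.0
```

Run:
```python
from h import *
c=snap('top','t1');s=snap('scene','s1')
p=bot.get_state()['tcp_pos'];print(p,px(c,p))
a=cv2.resize(c['img'][185:255,200:300,::-1],(800,560),interpolation=cv2.INTER_CUBIC)
b=cv2.resize(s['img'][120:220,220:320,::-1],(400,400),interpolation=cv2.INTER_CUBIC)
a=cv2.resize(a,(400,280)); b=b
cv2.imwrite('pics/c3.png',np.hstack([cv2.copyMakeBorder(a,0,120,0,0,0),b]))
```

```text
[0.48416179 0.31454576 0.15272561] [226.38368308 217.79274332]
```

View pics/c3.png

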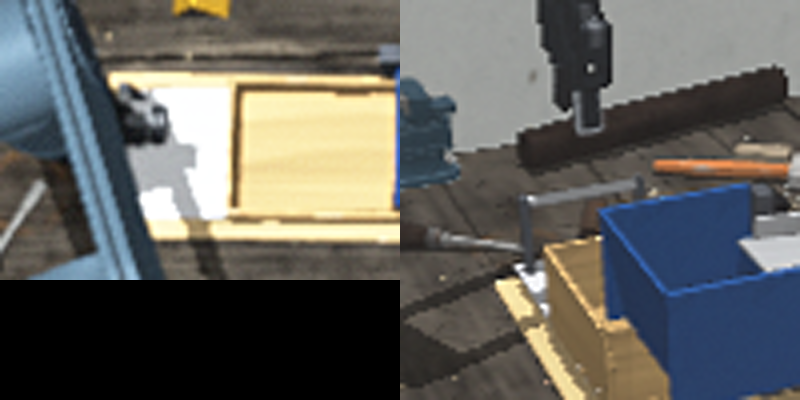

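The gripper tip sits above the bar, at (590,130) against the bar's middle at (583,195). I go down, close and push.

Emit:
{"fn": "servo_tool", "kwargs": {
  "increments": [
    {"x":0,"y":0,"z":-0.025,"yaw":0,"grip":0.05},
    {"x":0,"y":0,"z":-0.025,"yaw":0,"grip":0.05},
    {"x":0,"y":0,"z":-0.02,"yaw":0,"grip":0.05},
    {"x":0,"y":0,"z":-0.01,"yaw":0,"grip":0.05},
    {"x":0,"y":0,"z":0,"yaw":0,"grip":0},
    {"x":0,"y":0,"z":0,"yaw":0,"grip":0},
    {"x":0,"y":0,"z":0,"yaw":0,"grip":0},
    {"x":0,"y":0,"z":0,"yaw":0,"grip":0},
    {"x":0,"y":0,"z":0,"yaw":0,"grip":0}
  ]
}}

```text
time: 2.2
tcp_pos: [0.4848, 0.3147, 0.0734]
eef_rot: [3.14, 0.004, 3.11]
ft_force: [-0.4, -0.3, 5.8]
grip_width: 0.0084
gripper_force: 39.3
```

Emit:
{"fn": "servo_tool", "kwargs": {
  "increments": [
    {"x":-0.0003,"y":-0.01,"z":0,"yaw":0,"grip":0},
    {"x":-0.0003,"y":-0.01,"z":0,"yaw":0,"grip":0},
    {"x":-0.0003,"y":-0.01,"z":0,"yaw":0,"grip":0},
    {"x":-0.0003,"y":-0.01,"z":0,"yaw":0,"grip":0},
    {"x":-0.0003,"y":-0.01,"z":0,"yaw":0,"grip":0},
    {"x":-0.0003,"y":-0.01,"z":0,"yaw":0,"grip":0},
    {"x":-0.0003,"y":-0.01,"z":0,"yaw":0,"grip":0},
    {"x":-0.0003,"y":-0.01,"z":0,"yaw":0,"grip":0},
    {"x":-0.0003,"y":-0.01,"z":0,"yaw":0,"grip":0},
    {"x":-0.0003,"y":-0.01,"z":0,"yaw":0,"grip":0},
    {"x":-0.0003,"y":-0.01,"z":0,"yaw":0,"grip":0},
    {"x":-0.0003,"y":-0.01,"z":0,"yaw":0,"grip":0},
    {"x":0,"y":0,"z":0,"yaw":0,"grip":0}
  ]
}}

```text
time: 3.28
tcp_pos: [0.4811, 0.193, 0.0733]
eef_rot: [3.141, 0.003, 3.109]
ft_force: [-1.1, -2.4, 7.1]
grip_width: 0.0083
gripper_force: 39.9
```

Emit:
{"fn": "servo_tool", "kwargs": {
  "increments": [
    {"x":-0.0002,"y":-0.005,"z":0,"yaw":0,"grip":0},
    {"x":-0.0002,"y":-0.005,"z":0,"yaw":0,"grip":0},
    {"x":0,"y":0,"z":0,"yaw":0,"grip":0}
  ]
}}

```text
time: 3.53
tcp_pos: [0.4808, 0.1838, 0.0733]
eef_rot: [3.141, 0.004, 3.109]
ft_force: [-1.5, -1.3, 8.1]
grip_width: 0.0084
gripper_force: 39.9
```

Emit:
{"fn": "servo_tool", "kwargs": {
  "increments": [
    {"x":-0.0001,"y":-0.003,"z":0,"yaw":0,"grip":0},
    {"x":-0.0001,"y":-0.003,"z":0,"yaw":0,"grip":0},
    {"x":0,"y":0,"z":0,"yaw":0,"grip":0}
  ]
}}

```text
time: 3.78
tcp_pos: [0.4806, 0.1782, 0.0733]
eef_rot: [3.141, 0.004, 3.11]
ft_force: [-1.7, 0.5, 10.0]
grip_width: 0.0086
gripper_force: 41.3
```

Emit:
{"fn": "servo_tool", "kwargs": {
  "increments": [
    {"x":0,"y":-0.003,"z":0,"yaw":0,"grip":0},
    {"x":0,"y":-0.002,"z":0,"yaw":0,"grip":0},
    {"x":0,"y":0,"z":0,"yaw":0,"grip":0}
  ]
}}

```text
time: 4.03
tcp_pos: [0.4805, 0.1733, 0.0733]
eef_rot: [3.14, 0.004, 3.11]
ft_force: [-1.4, 0.8, 9.0]
grip_width: 0.0084
gripper_force: 39.1
```

Emit:
{"fn": "servo_tool", "kwargs": {
  "increments": [
    {"x":0,"y":-0.003,"z":0,"yaw":0,"grip":0},
    {"x":0,"y":-0.001,"z":0,"yaw":0,"grip":0},
    {"x":0,"y":0,"z":0,"yaw":0,"grip":0}
  ]
}}

```text
time: 4.28
tcp_pos: [0.4805, 0.1722, 0.0733]
eef_rot: [3.135, 0.004, 3.108]
ft_force: [-1.1, 13.4, 7.4]
grip_width: 0.0084
gripper_force: 39.4
```

Emit:
{"fn": "servo_tool", "kwargs": {
  "increments": [
    {"x":0,"y":-0.002,"z":0,"yaw":0,"grip":0},
    {"x":0,"y":-0.002,"z":0,"yaw":0,"grip":0},
    {"x":0,"y":0,"z":0,"yaw":0,"grip":0}
  ]
}}

```text
time: 4.53
tcp_pos: [0.4805, 0.1721, 0.0734]
eef_rot: [3.129, 0.005, 3.107]
ft_force: [-0.5, 31.7, 5.4]
grip_width: 0.0085
gripper_force: 39.8
```

Emit:
{"fn": "servo_tool", "kwargs": {
  "increments": [
    {"x":0,"y":0.002,"z":0,"yaw":0,"grip":0},
    {"x":0,"y":0.003,"z":0,"yaw":0,"grip":0},
    {"x":0,"y":0,"z":0,"yaw":0,"grip":0.05},
    {"x":0,"y":0,"z":0,"yaw":0,"grip":0.05},
    {"x":0,"y":0,"z":0,"yaw":0,"grip":0.05},
    {"x":0,"y":0,"z":0,"yaw":0,"grip":0.05},
    {"x":0,"y":0,"z":0.03,"yaw":0,"grip":0.05},
    {"x":0,"y":0,"z":0.04,"yaw":0,"grip":0.05},
    {"x":0,"y":0,"z":0.04,"yaw":0,"grip":0.05},
    {"x":0,"y":0,"z":0.04,"yaw":0,"grip":0.05},
    {"x":0,"y":0,"z":0.04,"yaw":0,"grip":0.05}
  ]
}}

```text
time: 5.45
tcp_pos: [0.4787, 0.1695, 0.263]
eef_rot: [-3.141, -0.001, 3.109]
ft_force: [2.1, 0.1, -0.6]
grip_width: 0.0499
gripper_force: 0.0
```

Emit:
{"fn": "servo_tool", "kwargs": {
  "increments": [
    {"x":0.0083,"y":-0.0327,"z":0,"yaw":0,"grip":0.05},
    {"x":0.0083,"y":-0.0327,"z":0,"yaw":0,"grip":0.05},
    {"x":0.0083,"y":-0.0327,"z":0,"yaw":0,"grip":0.05},
    {"x":0.0083,"y":-0.0327,"z":0,"yaw":0,"grip":0.05},
    {"x":0.0083,"y":-0.0327,"z":0,"yaw":0,"grip":0.05},
    {"x":0.0083,"y":-0.0327,"z":0,"yaw":0,"grip":0.05},
    {"x":0.0083,"y":-0.0327,"z":0,"yaw":0,"grip":0.05},
    {"x":0.0083,"y":-0.0327,"z":0,"yaw":0,"grip":0.05},
    {"x":0.0083,"y":-0.0327,"z":0,"yaw":0,"grip":0.05},
    {"x":0.0083,"y":-0.0327,"z":0,"yaw":0,"grip":0.05},
    {"x":0.0083,"y":-0.0327,"z":0,"yaw":0,"grip":0.05},
    {"x":0.0083,"y":-0.0327,"z":0,"yaw":0,"grip":0.05},
    {"x":0.0083,"y":-0.0327,"z":0,"yaw":0,"grip":0.05},
    {"x":0.0083,"y":-0.0327,"z":0,"yaw":0,"grip":0.05},
    {"x":0,"y":0,"z":-0.04,"yaw":0,"grip":0.05},
    {"x":0,"y":0,"z":-0.04,"yaw":0,"grip":0.05},
    {"x":0,"y":0,"z":-0.04,"yaw":0,"grip":0.05},
    {"x":0,"y":0,"z":-0.04,"yaw":0,"grip":0.05},
    {"x":0,"y":0,"z":0,"yaw":0,"grip":0.05},
    {"x":0,"y":0,"z":0,"yaw":0,"grip":0.05}
  ]
}}

```text
time: 7.12
tcp_pos: [0.5935, -0.2871, 0.099]
eef_rot: [3.138, -0.005, 3.109]
ft_force: [1.0, -0.3, 0.3]
grip_width: 0.0502
gripper_force: 0.0
```

Run:
```python
from h import *
c=snap('top','t2');s=snap('scene','s2')
p=bot.get_state()['tcp_pos'];print(p,px(c,p),px(s,p))
a=cv2.resize(c['img'][165:255,380:460,::-1],(400,450),interpolation=cv2.INTER_CUBIC)
b=cv2.resize(s['img'][240:330,320:400+0,::-1],(400,450),interpolation=cv2.INTER_CUBIC)
cv2.imwrite('pics/c4.png',np.hstack([a,b]))
```

```text
[ 0.59670163 -0.28894994  0.10391121] [404.33977322 184.15270406] [394.39271049 248.72491911]
```

View pics/c4.png

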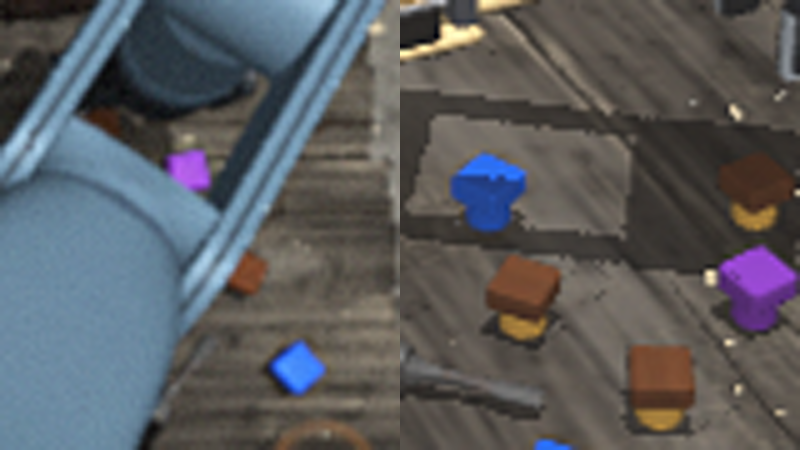

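Nothing disturbed; knob A is at scene crop (757,185) below the gripper. I go down on A.

Emit:
{"fn": "servo_tool", "kwargs": {
  "increments": [
    {"x":0,"y":0.002,"z":-0.03,"yaw":0,"grip":0.05},
    {"x":0,"y":0,"z":-0.03,"yaw":0,"grip":0.05},
    {"x":0,"y":0,"z":-0.025,"yaw":0,"grip":0.05},
    {"x":0,"y":0,"z":-0.01,"yaw":0,"grip":0.05},
    {"x":0,"y":0,"z":0,"yaw":0,"grip":0.05},
    {"x":0,"y":0,"z":0,"yaw":0,"grip":0.0},
    {"x":0,"y":0,"z":0,"yaw":0,"grip":0.0},
    {"x":0,"y":0,"z":0,"yaw":0,"grip":0.0},
    {"x":0,"y":0,"z":0,"yaw":0,"grip":0.0}
  ]
}}

```text
time: 7.97
tcp_pos: [0.5974, -0.2871, 0.0095]
eef_rot: [-3.138, 0.005, 3.11]
ft_force: [1.0, 0.1, 6.4]
grip_width: 0.027
gripper_force: 40.3
```

Emit:
{"fn": "servo_tool", "kwargs": {
  "increments": [
    {"x":0,"y":0,"z":0.02,"yaw":0,"grip":0},
    {"x":0,"y":0,"z":0.04,"yaw":0,"grip":0},
    {"x":0,"y":0,"z":0.04,"yaw":0,"grip":0},
    {"x":0,"y":0,"z":0.04,"yaw":0,"grip":0},
    {"x":0,"y":0,"z":0.04,"yaw":0,"grip":0},
    {"x":0,"y":0,"z":0.03,"yaw":0,"grip":0},
    {"x":0.0031,"y":0.0287,"z":0,"yaw":0,"grip":0},
    {"x":0.0031,"y":0.0287,"z":0,"yaw":0,"grip":0},
    {"x":0.0031,"y":0.0287,"z":0,"yaw":0,"grip":0},
    {"x":0.0031,"y":0.0287,"z":0,"yaw":0,"grip":0},
    {"x":0.0031,"y":0.0287,"z":0,"yaw":0,"grip":0},
    {"x":0.0031,"y":0.0287,"z":0,"yaw":0,"grip":0},
    {"x":0.0031,"y":0.0287,"z":0,"yaw":0,"grip":0},
    {"x":0.0031,"y":0.0287,"z":0,"yaw":0,"grip":0},
    {"x":0.0031,"y":0.0287,"z":0,"yaw":0,"grip":0},
    {"x":0.0031,"y":0.0287,"z":0,"yaw":0,"grip":0},
    {"x":0,"y":0,"z":0,"yaw":0,"grip":0}
  ]
}}

```text
time: 9.38
tcp_pos: [0.6266, 0.0067, 0.2178]
eef_rot: [3.139, 0.002, 3.114]
ft_force: [0.1, -0.6, 0.4]
grip_width: 0.027
gripper_force: 39.6
```

Emit:
{"fn": "servo_tool", "kwargs": {
  "increments": [
    {"x":0,"y":0,"z":-0.02,"yaw":0,"grip":0},
    {"x":0,"y":0,"z":-0.02,"yaw":0,"grip":0},
    {"x":0,"y":0,"z":0,"yaw":0,"grip":0},
    {"x":0,"y":0,"z":0,"yaw":0,"grip":0}
  ]
}}

```text
time: 9.72
tcp_pos: [0.6257, 0.001, 0.1762]
eef_rot: [3.142, -0.002, 3.11]
ft_force: [0.9, 0.1, 0.7]
grip_width: 0.0269
gripper_force: 39.6
```

Emit:
{"fn": "servo_tool", "kwargs": {
  "increments": [
    {"x":0,"y":0,"z":-0.01,"yaw":0,"grip":0},
    {"x":0,"y":0,"z":-0.01,"yaw":0,"grip":0},
    {"x":0,"y":0,"z":0,"yaw":0,"grip":0},
    {"x":0,"y":0,"z":0,"yaw":0,"grip":0}
  ]
}}

```text
time: 10.05
tcp_pos: [0.626, 0.0011, 0.1558]
eef_rot: [3.141, -0.001, 3.109]
ft_force: [-0.5, -0.7, -0.2]
grip_width: 0.0274
gripper_force: 39.6
```

Emit:
{"fn": "servo_tool", "kwargs": {
  "increments": [
    {"x":0,"y":0,"z":-0.004,"yaw":0,"grip":0},
    {"x":0,"y":0,"z":0,"yaw":0,"grip":0},
    {"x":0,"y":0,"z":0,"yaw":0,"grip":0}
  ]
}}

```text
time: 10.3
tcp_pos: [0.6264, 0.0012, 0.1523]
eef_rot: [3.142, -0.0, 3.11]
ft_force: [0.8, 0.4, -0.2]
grip_width: 0.0272
gripper_force: 39.6
```

Emit:
{"fn": "servo_tool", "kwargs": {
  "increments": [
    {"x":0,"y":0,"z":-0.003,"yaw":0,"grip":0},
    {"x":0,"y":0,"z":0,"yaw":0,"grip":0},
    {"x":0,"y":0,"z":0,"yaw":0,"grip":0.05},
    {"x":0,"y":0,"z":0,"yaw":0,"grip":0.05},
    {"x":0,"y":0,"z":0,"yaw":0,"grip":0.05},
    {"x":0,"y":0,"z":0,"yaw":0,"grip":0.05},
    {"x":0,"y":0,"z":0.03,"yaw":0,"grip":0.05},
    {"x":0,"y":0,"z":0.04,"yaw":0,"grip":0.05},
    {"x":0,"y":0,"z":0.04,"yaw":0,"grip":0.05},
    {"x":0,"y":0,"z":0,"yaw":0,"grip":0.05}
  ]
}}

```text
time: 11.13
tcp_pos: [0.6301, 0.0007, 0.2687]
eef_rot: [-3.139, 0.015, 3.11]
ft_force: [0.6, -0.0, 1.9]
grip_width: 0.05
gripper_force: 0.0
```

Emit:
{"fn": "servo_tool", "kwargs": {
  "increments": [
    {"x":-0.0102,"y":-0.0275,"z":0,"yaw":-0.0372,"grip":0.05},
    {"x":-0.0102,"y":-0.0275,"z":0,"yaw":-0.0372,"grip":0.05},
    {"x":-0.0102,"y":-0.0275,"z":0,"yaw":-0.0372,"grip":0.05},
    {"x":-0.0102,"y":-0.0275,"z":0,"yaw":-0.0372,"grip":0.05},
    {"x":-0.0102,"y":-0.0275,"z":0,"yaw":-0.0372,"grip":0.05},
    {"x":-0.0102,"y":-0.0275,"z":0,"yaw":-0.0372,"grip":0.05},
    {"x":-0.0102,"y":-0.0275,"z":0,"yaw":-0.0372,"grip":0.05},
    {"x":-0.0102,"y":-0.0275,"z":0,"yaw":-0.0372,"grip":0.05},
    {"x":-0.0102,"y":-0.0275,"z":0,"yaw":-0.0372,"grip":0.05},
    {"x":-0.0102,"y":-0.0275,"z":0,"yaw":-0.0372,"grip":0.05},
    {"x":-0.0102,"y":-0.0275,"z":0,"yaw":-0.0372,"grip":0.05},
    {"x":-0.0102,"y":-0.0275,"z":0,"yaw":-0.0372,"grip":0.05},
    {"x":-0.0102,"y":-0.0275,"z":0,"yaw":-0.0372,"grip":0.05},
    {"x":-0.0102,"y":-0.0275,"z":0,"yaw":-0.0372,"grip":0.05},
    {"x":0,"y":0,"z":-0.04,"yaw":0,"grip":0.05},
    {"x":0,"y":0,"z":-0.04,"yaw":0,"grip":0.05},
    {"x":0,"y":0,"z":-0.04,"yaw":0,"grip":0.05},
    {"x":0,"y":0,"z":-0.03,"yaw":0,"grip":0.05},
    {"x":0,"y":0,"z":0,"yaw":0,"grip":0.05},
    {"x":0,"y":0,"z":0,"yaw":0,"grip":0.05}
  ]
}}

```text
time: 12.8
tcp_pos: [0.4828, -0.3829, 0.1079]
eef_rot: [3.14, -0.004, 2.589]
ft_force: [0.1, -1.0, 0.3]
grip_width: 0.0502
gripper_force: 0.0
```

Run:
```python
from h import *
s=snap('scene','s3')
print(bot.get_state()['tcp_pos'],bot.get_state()['eef_rot'])
a=cv2.resize(s['img'][140:240,290:390,::-1],(400,400),interpolation=cv2.INTER_CUBIC)
b=cv2.resize(s['img'][240:340,310:410,::-1],(400,400),interpolation=cv2.INTER_CUBIC)
cv2.imwrite('pics/c5.png',np.hstack([a,b]))
```

```text
[ 0.48402212 -0.3842654   0.11026696] [-3.14133960e+00  7.00680824e-04  2.58908049e+00]
```

View pics/c5.png

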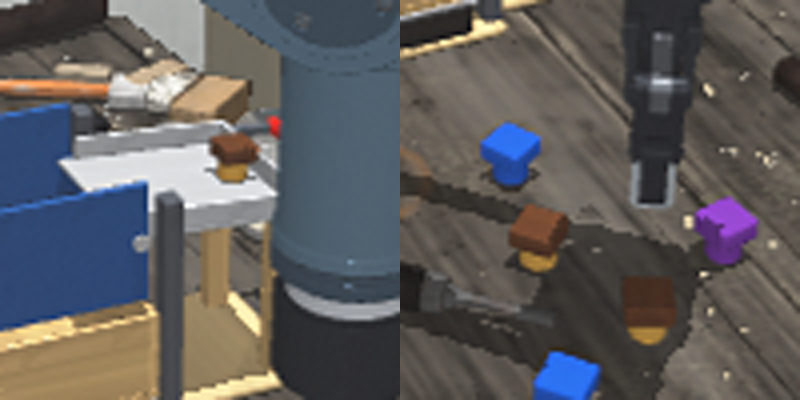

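Knob A stands in the tray at crop (235,155), and the gripper is lined up over C at (650,300).

Emit:
{"fn": "servo_tool", "kwargs": {
  "increments": [
    {"x":0,"y":0,"z":-0.03,"yaw":0,"grip":0.05},
    {"x":0,"y":0,"z":-0.03,"yaw":0,"grip":0.05},
    {"x":0,"y":0,"z":-0.03,"yaw":0,"grip":0.05},
    {"x":0,"y":0,"z":-0.012,"yaw":0,"grip":0.05},
    {"x":0,"y":0,"z":0,"yaw":0,"grip":0.05},
    {"x":0,"y":0,"z":0,"yaw":0,"grip":0.0},
    {"x":0,"y":0,"z":0,"yaw":0,"grip":0.0},
    {"x":0,"y":0,"z":0,"yaw":0,"grip":0.0},
    {"x":0,"y":0,"z":0,"yaw":0,"grip":0.0}
  ]
}}

```text
time: 13.6
tcp_pos: [0.4852, -0.3855, 0.0103]
eef_rot: [-3.14, 0.005, 2.589]
ft_force: [-0.3, -0.9, 7.2]
grip_width: 0.0269
gripper_force: 40.2
```

Emit:
{"fn": "servo_tool", "kwargs": {
  "increments": [
    {"x":0,"y":0,"z":0.02,"yaw":0,"grip":0},
    {"x":0,"y":0,"z":0.04,"yaw":0,"grip":0},
    {"x":0,"y":0,"z":0.04,"yaw":0,"grip":0},
    {"x":0,"y":0,"z":0.04,"yaw":0,"grip":0},
    {"x":0,"y":0,"z":0.04,"yaw":0,"grip":0},
    {"x":0,"y":0,"z":0.03,"yaw":0,"grip":0},
    {"x":0.0071,"y":0.0276,"z":0,"yaw":0.0372,"grip":0},
    {"x":0.0071,"y":0.0276,"z":0,"yaw":0.0372,"grip":0},
    {"x":0.0071,"y":0.0276,"z":0,"yaw":0.0372,"grip":0},
    {"x":0.0071,"y":0.0276,"z":0,"yaw":0.0372,"grip":0},
    {"x":0.0071,"y":0.0276,"z":0,"yaw":0.0372,"grip":0},
    {"x":0.0071,"y":0.0276,"z":0,"yaw":0.0372,"grip":0},
    {"x":0.0071,"y":0.0276,"z":0,"yaw":0.0372,"grip":0},
    {"x":0.0071,"y":0.0276,"z":0,"yaw":0.0372,"grip":0},
    {"x":0.0071,"y":0.0276,"z":0,"yaw":0.0372,"grip":0},
    {"x":0.0071,"y":0.0276,"z":0,"yaw":0.0372,"grip":0},
    {"x":0.0071,"y":0.0276,"z":0,"yaw":0.0372,"grip":0},
    {"x":0.0071,"y":0.0276,"z":0,"yaw":0.0372,"grip":0},
    {"x":0.0071,"y":0.0276,"z":0,"yaw":0.0372,"grip":0},
    {"x":0.0071,"y":0.0276,"z":0,"yaw":0.0372,"grip":0}
  ]
}}

```text
time: 15.27
tcp_pos: [0.5832, 0.0041, 0.2186]
eef_rot: [-3.141, 0.002, 3.112]
ft_force: [0.1, 0.5, 0.9]
grip_width: 0.0272
gripper_force: 39.5
```

Emit:
{"fn": "servo_tool", "kwargs": {
  "increments": [
    {"x":0,"y":0,"z":0,"yaw":0,"grip":0},
    {"x":0,"y":0,"z":-0.02,"yaw":0,"grip":0},
    {"x":0,"y":0,"z":-0.02,"yaw":0,"grip":0},
    {"x":0,"y":0,"z":0,"yaw":0,"grip":0},
    {"x":0,"y":0,"z":0,"yaw":0,"grip":0}
  ]
}}

```text
time: 15.68
tcp_pos: [0.5822, 0.0025, 0.1772]
eef_rot: [3.141, -0.002, 3.109]
ft_force: [0.2, 0.2, -0.2]
grip_width: 0.027
gripper_force: 39.6
```

Emit:
{"fn": "servo_tool", "kwargs": {
  "increments": [
    {"x":0,"y":0,"z":-0.01,"yaw":0,"grip":0},
    {"x":0,"y":0,"z":-0.01,"yaw":0,"grip":0},
    {"x":0,"y":0,"z":-0.004,"yaw":0,"grip":0},
    {"x":0,"y":0,"z":0,"yaw":0,"grip":0},
    {"x":0,"y":0,"z":0,"yaw":0,"grip":0},
    {"x":0,"y":0,"z":0,"yaw":0,"grip":0.05},
    {"x":0,"y":0,"z":0,"yaw":0,"grip":0.05},
    {"x":0,"y":0,"z":0,"yaw":0,"grip":0.05},
    {"x":0,"y":0,"z":0,"yaw":0,"grip":0.05},
    {"x":0,"y":0,"z":0.03,"yaw":0,"grip":0.05},
    {"x":0,"y":0,"z":0.04,"yaw":0,"grip":0.05},
    {"x":0,"y":0,"z":0.04,"yaw":0,"grip":0.05},
    {"x":0,"y":0,"z":0,"yaw":0,"grip":0.05}
  ]
}}

```text
time: 16.77
tcp_pos: [0.5867, 0.0021, 0.2722]
eef_rot: [-3.139, 0.014, 3.11]
ft_force: [1.3, 0.7, 1.6]
grip_width: 0.0502
gripper_force: 0.0
```

Emit:
{"fn": "servo_tool", "kwargs": {
  "increments": [
    {"x":-0.0105,"y":-0.0257,"z":0,"yaw":-0.0652,"grip":0.05},
    {"x":-0.0105,"y":-0.0257,"z":0,"yaw":-0.0652,"grip":0.05},
    {"x":-0.0105,"y":-0.0257,"z":0,"yaw":-0.0652,"grip":0.05},
    {"x":-0.0105,"y":-0.0257,"z":0,"yaw":-0.0652,"grip":0.05},
    {"x":-0.0105,"y":-0.0257,"z":0,"yaw":-0.0652,"grip":0.05},
    {"x":-0.0105,"y":-0.0257,"z":0,"yaw":-0.0652,"grip":0.05},
    {"x":-0.0105,"y":-0.0257,"z":0,"yaw":-0.0652,"grip":0.05},
    {"x":-0.0105,"y":-0.0257,"z":0,"yaw":-0.0652,"grip":0.05},
    {"x":-0.0105,"y":-0.0257,"z":0,"yaw":-0.0652,"grip":0.05},
    {"x":-0.0105,"y":-0.0257,"z":0,"yaw":-0.0652,"grip":0.05},
    {"x":-0.0105,"y":-0.0257,"z":0,"yaw":-0.0652,"grip":0.05},
    {"x":-0.0105,"y":-0.0257,"z":0,"yaw":-0.0652,"grip":0.05},
    {"x":0,"y":0,"z":-0.04,"yaw":0,"grip":0.05},
    {"x":0,"y":0,"z":-0.04,"yaw":0,"grip":0.05},
    {"x":0,"y":0,"z":-0.04,"yaw":0,"grip":0.05},
    {"x":0,"y":0,"z":-0.04,"yaw":0,"grip":0.05},
    {"x":0,"y":0,"z":0,"yaw":0,"grip":0.05},
    {"x":0,"y":0,"z":0,"yaw":0,"grip":0.05},
    {"x":0,"y":0,"z":0,"yaw":0,"grip":0.05}
  ]
}}

```text
time: 18.35
tcp_pos: [0.458, -0.3067, 0.1052]
eef_rot: [3.142, 0.003, 2.328]
ft_force: [0.6, -0.2, 0.8]
grip_width: 0.0499
gripper_force: 0.0
```

Emit:
{"fn": "servo_tool", "kwargs": {
  "increments": [
    {"x":-0.001,"y":0,"z":-0.03,"yaw":0,"grip":0.05},
    {"x":0,"y":0,"z":-0.03,"yaw":0,"grip":0.05},
    {"x":0,"y":0,"z":-0.025,"yaw":0,"grip":0.05},
    {"x":0,"y":0,"z":-0.012,"yaw":0,"grip":0.05},
    {"x":0,"y":0,"z":0,"yaw":0,"grip":0.05},
    {"x":0,"y":0,"z":0,"yaw":0,"grip":0.0},
    {"x":0,"y":0,"z":0,"yaw":0,"grip":0.0},
    {"x":0,"y":0,"z":0,"yaw":0,"grip":0.0},
    {"x":0,"y":0,"z":0,"yaw":0,"grip":0.0}
  ]
}}

```text
time: 19.1
tcp_pos: [0.4579, -0.3076, 0.0092]
eef_rot: [3.141, 0.006, 2.327]
ft_force: [0.0, 0.4, 7.1]
grip_width: 0.0271
gripper_force: 39.8
```

Emit:
{"fn": "servo_tool", "kwargs": {
  "increments": [
    {"x":0,"y":0,"z":0.02,"yaw":0,"grip":0},
    {"x":0,"y":0,"z":0.04,"yaw":0,"grip":0},
    {"x":0,"y":0,"z":0.04,"yaw":0,"grip":0},
    {"x":0,"y":0,"z":0.04,"yaw":0,"grip":0},
    {"x":0,"y":0,"z":0.04,"yaw":0,"grip":0},
    {"x":0,"y":0,"z":0.04,"yaw":0,"grip":0},
    {"x":0,"y":0,"z":0.03,"yaw":0,"grip":0}
  ]
}}

```text
time: 19.68
tcp_pos: [0.4566, -0.3062, 0.262]
eef_rot: [3.141, 0.007, 2.328]
ft_force: [1.3, -0.6, 0.5]
grip_width: 0.0273
gripper_force: 39.2
```

Emit:
{"fn": "servo_tool", "kwargs": {
  "increments": [
    {"x":0.0073,"y":0.0257,"z":0,"yaw":0.0652,"grip":0},
    {"x":0.0073,"y":0.0257,"z":0,"yaw":0.0652,"grip":0},
    {"x":0.0073,"y":0.0257,"z":0,"yaw":0.0652,"grip":0},
    {"x":0.0073,"y":0.0257,"z":0,"yaw":0.0652,"grip":0},
    {"x":0.0073,"y":0.0257,"z":0,"yaw":0.0652,"grip":0},
    {"x":0.0073,"y":0.0257,"z":0,"yaw":0.0652,"grip":0},
    {"x":0.0073,"y":0.0257,"z":0,"yaw":0.0652,"grip":0},
    {"x":0.0073,"y":0.0257,"z":0,"yaw":0.0652,"grip":0},
    {"x":0.0073,"y":0.0257,"z":0,"yaw":0.0652,"grip":0},
    {"x":0.0073,"y":0.0257,"z":0,"yaw":0.0652,"grip":0},
    {"x":0.0073,"y":0.0257,"z":0,"yaw":0.0652,"grip":0},
    {"x":0.0073,"y":0.0257,"z":0,"yaw":0.0652,"grip":0},
    {"x":0,"y":0,"z":0,"yaw":0,"grip":0},
    {"x":0,"y":0,"z":-0.03,"yaw":0,"grip":0},
    {"x":0,"y":0,"z":-0.03,"yaw":0,"grip":0},
    {"x":0,"y":0,"z":-0.02,"yaw":0,"grip":0},
    {"x":0,"y":0,"z":0,"yaw":0,"grip":0},
    {"x":0,"y":0,"z":0,"yaw":0,"grip":0},
    {"x":0,"y":0,"z":0,"yaw":0,"grip":0}
  ]
}}

```text
time: 21.27
tcp_pos: [0.5446, 0.0021, 0.1784]
eef_rot: [-3.141, 0.003, 3.109]
ft_force: [-1.3, -0.1, 1.2]
grip_width: 0.0272
gripper_force: 39.2
```

Run:
```python
from h import *
s=snap('scene','s4'); t=snap('top','t4')
print(bot.get_state()['tcp_pos'],bot.get_state()['eef_rot'])
a=cv2.resize(s['img'][130:240,280:400,::-1],(480,440),interpolation=cv2.INTER_CUBIC)
b=cv2.resize(t['img'][140:250,280:360,::-1],(320,440),interpolation=cv2.INTER_CUBIC)
cv2.imwrite('pics/c6.png',np.hstack([a,b]))
```

```text
[0.54487345 0.00214281 0.1785819 ] [-3.14087917  0.00394228  3.10941803]
```

View pics/c6.png

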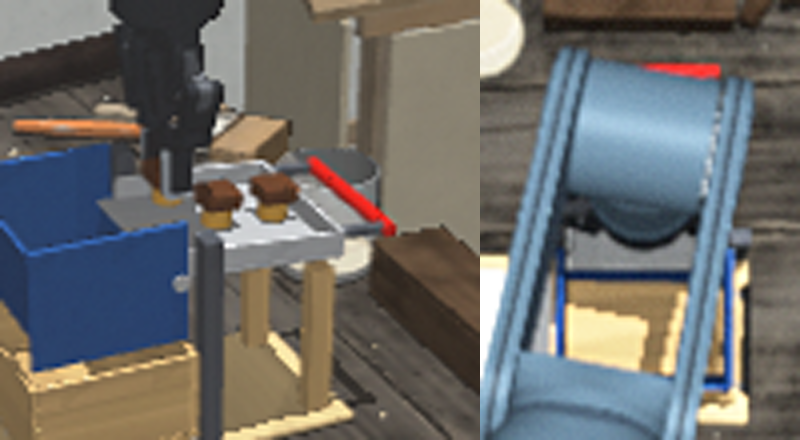

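Two knobs stand in the tray, at (218,203) and (273,197), and the third hangs in the grip at (165,188). I set it down.

Emit:
{"fn": "servo_tool", "kwargs": {
  "increments": [
    {"x":0,"y":0,"z":-0.01,"yaw":0,"grip":0},
    {"x":0,"y":0,"z":-0.01,"yaw":0,"grip":0},
    {"x":0,"y":0,"z":-0.004,"yaw":0,"grip":0},
    {"x":0,"y":0,"z":0,"yaw":0,"grip":0},
    {"x":0,"y":0,"z":0,"yaw":0,"grip":0},
    {"x":0,"y":0,"z":0,"yaw":0,"grip":0.05},
    {"x":0,"y":0,"z":0,"yaw":0,"grip":0.05},
    {"x":0,"y":0,"z":0,"yaw":0,"grip":0.05},
    {"x":0,"y":0,"z":0,"yaw":0,"grip":0.05},
    {"x":0,"y":0,"z":0.03,"yaw":0,"grip":0.05},
    {"x":0,"y":0,"z":0.04,"yaw":0,"grip":0.05},
    {"x":0,"y":0,"z":0.04,"yaw":0,"grip":0.05},
    {"x":0,"y":0,"z":0,"yaw":0,"grip":0.05}
  ]
}}

```text
time: 22.45
tcp_pos: [0.5473, 0.002, 0.2703]
eef_rot: [-3.139, 0.013, 3.11]
ft_force: [1.6, 0.6, 1.0]
grip_width: 0.0501
gripper_force: 0.0
```

Emit:
{"fn": "servo_tool", "kwargs": {
  "increments": [
    {"x":0.0101,"y":-0.0004,"z":0,"yaw":-0.112,"grip":0.03},
    {"x":0.0101,"y":-0.0004,"z":0,"yaw":-0.112,"grip":0.03},
    {"x":0.0101,"y":-0.0004,"z":0,"yaw":-0.112,"grip":0.03},
    {"x":0.0101,"y":-0.0004,"z":0,"yaw":-0.112,"grip":0.03},
    {"x":0.0101,"y":-0.0004,"z":0,"yaw":-0.112,"grip":0.03},
    {"x":0.0101,"y":-0.0004,"z":0,"yaw":-0.112,"grip":0.03},
    {"x":0.0101,"y":-0.0004,"z":0,"yaw":-0.112,"grip":0.03},
    {"x":0.0101,"y":-0.0004,"z":0,"yaw":-0.112,"grip":0.03},
    {"x":0.0101,"y":-0.0004,"z":0,"yaw":-0.112,"grip":0.03},
    {"x":0.0101,"y":-0.0004,"z":0,"yaw":-0.112,"grip":0.03},
    {"x":0.0101,"y":-0.0004,"z":0,"yaw":-0.112,"grip":0.03},
    {"x":0.0101,"y":-0.0004,"z":0,"yaw":-0.112,"grip":0.03},
    {"x":0.0101,"y":-0.0004,"z":0,"yaw":-0.112,"grip":0.03},
    {"x":0.0101,"y":-0.0004,"z":0,"yaw":-0.112,"grip":0.03},
    {"x":0,"y":0,"z":-0.03,"yaw":0,"grip":0.03},
    {"x":0,"y":0,"z":-0.03,"yaw":0,"grip":0.03},
    {"x":0,"y":0,"z":-0.02,"yaw":0,"grip":0.03},
    {"x":0,"y":0,"z":0,"yaw":0,"grip":0.03},
    {"x":0,"y":0,"z":0,"yaw":0,"grip":0.03}
  ]
}}

```text
time: 24.03
tcp_pos: [0.6841, -0.0028, 0.1806]
eef_rot: [-3.138, -0.001, 1.542]
ft_force: [0.3, -0.8, -0.3]
grip_width: 0.0298
gripper_force: 0.0
```

Run:
```python
from h import *
s=snap('scene','s5')
print(bot.get_state()['tcp_pos'],bot.get_state()['eef_rot'])
a=cv2.resize(s['img'][130:230,300:400,::-1],(500,500),interpolation=cv2.INTER_CUBIC)
cv2.imwrite('pics/c7.png',a)
```

```text
[ 0.6852643  -0.00303635  0.18262117] [3.14155705e+00 1.24225062e-06 1.54174494e+00]
```

View pics/c7.png

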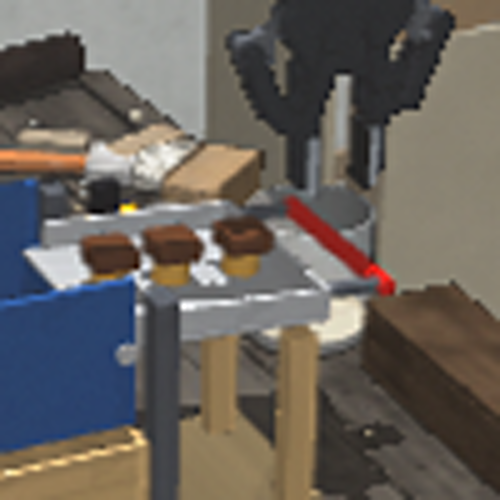

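All three knobs are in the tray at (108,255), (170,250) and (242,240). The fingertips straddle the red bar's middle at (337,245).

Emit:
{"fn": "servo_tool", "kwargs": {
  "increments": [
    {"x":0.0015,"y":0,"z":-0.015,"yaw":0,"grip":0.03},
    {"x":0,"y":0,"z":-0.015,"yaw":0,"grip":0.03},
    {"x":0,"y":0,"z":-0.01,"yaw":0,"grip":0.03},
    {"x":0,"y":0,"z":-0.01,"yaw":0,"grip":0.03},
    {"x":0,"y":0,"z":0,"yaw":0,"grip":0.03},
    {"x":0,"y":0,"z":0,"yaw":0,"grip":0},
    {"x":0,"y":0,"z":0,"yaw":0,"grip":0},
    {"x":0,"y":0,"z":0,"yaw":0,"grip":0},
    {"x":0,"y":0,"z":0,"yaw":0,"grip":0}
  ]
}}

```text
time: 24.83
tcp_pos: [0.6869, -0.0031, 0.1332]
eef_rot: [3.14, 0.0, 1.542]
ft_force: [-0.3, -1.1, 1.7]
grip_width: 0.0103
gripper_force: 39.2
```

Emit:
{"fn": "servo_tool", "kwargs": {
  "increments": [
    {"x":-0.0002,"y":0,"z":0.0082,"yaw":0,"grip":0},
    {"x":-0.0006,"y":0,"z":0.0082,"yaw":0,"grip":0},
    {"x":-0.001,"y":0,"z":0.0081,"yaw":0,"grip":0},
    {"x":-0.0014,"y":0,"z":0.0081,"yaw":0,"grip":0},
    {"x":-0.0018,"y":0,"z":0.008,"yaw":0,"grip":0},
    {"x":-0.0022,"y":0,"z":0.0079,"yaw":0,"grip":0},
    {"x":-0.0026,"y":0,"z":0.0078,"yaw":0,"grip":0},
    {"x":-0.003,"y":0,"z":0.0076,"yaw":0,"grip":0},
    {"x":0,"y":0,"z":0,"yaw":0,"grip":0}
  ]
}}

```text
time: 25.58
tcp_pos: [0.6739, -0.0027, 0.199]
eef_rot: [3.139, 0.0, 1.542]
ft_force: [3.7, 1.1, -1.3]
grip_width: 0.0104
gripper_force: 39.4
```

Emit:
{"fn": "servo_tool", "kwargs": {
  "increments": [
    {"x":-0.0034,"y":0,"z":0.0075,"yaw":0,"grip":0},
    {"x":-0.0038,"y":0,"z":0.0073,"yaw":0,"grip":0},
    {"x":-0.0041,"y":0,"z":0.0071,"yaw":0,"grip":0},
    {"x":-0.0045,"y":0,"z":0.0069,"yaw":0,"grip":0},
    {"x":-0.0048,"y":0,"z":0.0066,"yaw":0,"grip":0},
    {"x":-0.0051,"y":0,"z":0.0064,"yaw":0,"grip":0},
    {"x":0,"y":0,"z":0,"yaw":0,"grip":0}
  ]
}}

```text
time: 26.17
tcp_pos: [0.6493, -0.002, 0.2412]
eef_rot: [3.135, -0.001, 1.542]
ft_force: [7.0, 3.9, 3.1]
grip_width: 0.0101
gripper_force: 39.9
```

Emit:
{"fn": "servo_tool", "kwargs": {
  "increments": [
    {"x":-0.0054,"y":0,"z":0.0061,"yaw":0,"grip":0},
    {"x":-0.0057,"y":0,"z":0.0059,"yaw":0,"grip":0},
    {"x":-0.006,"y":0,"z":0.0056,"yaw":0,"grip":0},
    {"x":-0.0063,"y":0,"z":0.0053,"yaw":0,"grip":0},
    {"x":0,"y":0,"z":0,"yaw":0,"grip":0}
  ]
}}

```text
time: 26.58
tcp_pos: [0.6264, -0.0014, 0.265]
eef_rot: [3.133, -0.002, 1.543]
ft_force: [8.1, 5.1, 6.3]
grip_width: 0.0103
gripper_force: 40.3
```

Emit:
{"fn": "servo_tool", "kwargs": {
  "increments": [
    {"x":-0.0065,"y":0,"z":0.0049,"yaw":0,"grip":0},
    {"x":-0.0068,"y":0,"z":0.0046,"yaw":0,"grip":0},
    {"x":-0.007,"y":0,"z":0.0043,"yaw":0,"grip":0},
    {"x":-0.0072,"y":0,"z":0.0039,"yaw":0,"grip":0},
    {"x":0,"y":0,"z":0,"yaw":0,"grip":0},
    {"x":0,"y":0,"z":0,"yaw":0,"grip":0}
  ]
}}

```text
time: 27.08
tcp_pos: [0.5998, -0.0008, 0.2832]
eef_rot: [3.13, -0.003, 1.543]
ft_force: [8.1, 7.3, 11.8]
grip_width: 0.0102
gripper_force: 40.7
```

Emit:
{"fn": "servo_tool", "kwargs": {
  "increments": [
    {"x":-0.0072,"y":0,"z":0.003,"yaw":0,"grip":0},
    {"x":0,"y":0,"z":0,"yaw":0,"grip":0},
    {"x":0,"y":0,"z":0,"yaw":0,"grip":0},
    {"x":0,"y":0,"z":0,"yaw":0,"grip":0},
    {"x":0,"y":0,"z":0,"yaw":0,"grip":0},
    {"x":0,"y":0,"z":0,"yaw":0,"grip":0},
    {"x":0,"y":0,"z":0,"yaw":0,"grip":0},
    {"x":0,"y":0,"z":0,"yaw":0,"grip":0},
    {"x":0,"y":0,"z":0,"yaw":0,"grip":0},
    {"x":0,"y":0,"z":0,"yaw":0,"grip":0}
  ]
}}

```text
time: 27.92
tcp_pos: [0.5935, -0.0009, 0.2865]
eef_rot: [3.129, -0.003, 1.543]
ft_force: [9.0, 7.4, 13.1]
grip_width: 0.0102
gripper_force: 40.8
```

Run:
```python
from h import *
s=snap('scene','s6'); t=snap('top','t6')
a=cv2.resize(s['img'][130:240,260:380,::-1],(480,440),interpolation=cv2.INTER_CUBIC)
b=cv2.resize(t['img'][140:250,280:360,::-1],(320,440),interpolation=cv2.INTER_CUBIC)
cv2.imwrite('pics/c8.png',np.hstack([a,b]))
```

```text
(no output)
```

View pics/c8.png

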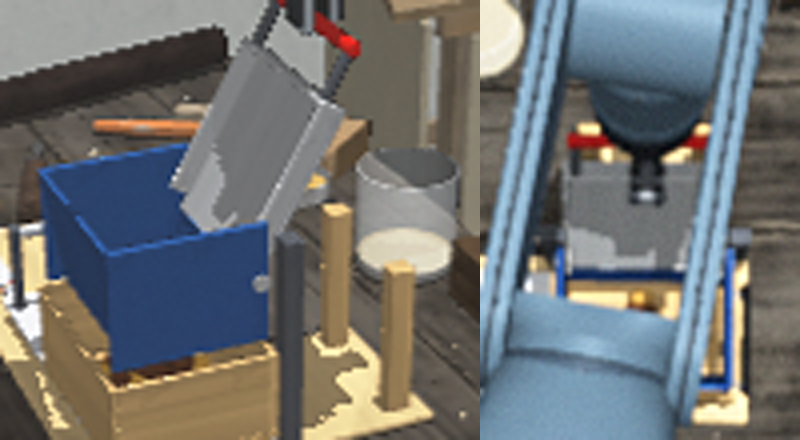

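The tray is empty and knobs show in the box at (150,370) and (640,300). I lower the tray along the same arc.

Emit:
{"fn": "servo_tool", "kwargs": {
  "increments": [
    {"x":0.0072,"y":0,"z":-0.003,"yaw":0,"grip":0},
    {"x":0.0072,"y":0,"z":-0.0039,"yaw":0,"grip":0},
    {"x":0.007,"y":0,"z":-0.0043,"yaw":0,"grip":0},
    {"x":0.0068,"y":0,"z":-0.0046,"yaw":0,"grip":0},
    {"x":0.0065,"y":0,"z":-0.0049,"yaw":0,"grip":0},
    {"x":0.0063,"y":0,"z":-0.0053,"yaw":0,"grip":0},
    {"x":0.006,"y":0,"z":-0.0056,"yaw":0,"grip":0},
    {"x":0.0057,"y":0,"z":-0.0059,"yaw":0,"grip":0},
    {"x":0.0054,"y":0,"z":-0.0061,"yaw":0,"grip":0},
    {"x":0.0051,"y":0,"z":-0.0064,"yaw":0,"grip":0},
    {"x":0.0048,"y":0,"z":-0.0066,"yaw":0,"grip":0},
    {"x":0.0045,"y":0,"z":-0.0069,"yaw":0,"grip":0},
    {"x":0.0041,"y":0,"z":-0.0071,"yaw":0,"grip":0},
    {"x":0.0038,"y":0,"z":-0.0073,"yaw":0,"grip":0},
    {"x":0.0034,"y":0,"z":-0.0075,"yaw":0,"grip":0},
    {"x":0.003,"y":0,"z":-0.0076,"yaw":0,"grip":0},
    {"x":0.0026,"y":0,"z":-0.0078,"yaw":0,"grip":0},
    {"x":0.0022,"y":0,"z":-0.0079,"yaw":0,"grip":0}
  ]
}}

```text
time: 29.52
tcp_pos: [0.6821, -0.0033, 0.1729]
eef_rot: [3.14, 0.0, 1.542]
ft_force: [5.0, 0.1, 2.9]
grip_width: 0.0103
gripper_force: 44.1
```

Emit:
{"fn": "servo_tool", "kwargs": {
  "increments": [
    {"x":0.0018,"y":0,"z":-0.008,"yaw":0,"grip":0},
    {"x":0.0014,"y":0,"z":-0.0081,"yaw":0,"grip":0},
    {"x":0.001,"y":0,"z":-0.0081,"yaw":0,"grip":0},
    {"x":0.0006,"y":0,"z":-0.0082,"yaw":0,"grip":0},
    {"x":0,"y":0,"z":-0.003,"yaw":0,"grip":0},
    {"x":0,"y":0,"z":0,"yaw":0,"grip":0}
  ]
}}

```text
time: 30.02
tcp_pos: [0.6868, -0.0034, 0.1362]
eef_rot: [3.141, 0.0, 1.542]
ft_force: [7.4, 0.2, -1.3]
grip_width: 0.0103
gripper_force: 45.0
```

Down 3 mm more onto the rests, open, and go up.

Emit:
{"fn": "servo_tool", "kwargs": {
  "increments": [
    {"x":0,"y":0,"z":-0.003,"yaw":0,"grip":0},
    {"x":0,"y":0,"z":0,"yaw":0,"grip":0},
    {"x":0,"y":0,"z":0,"yaw":0,"grip":0.03},
    {"x":0,"y":0,"z":0,"yaw":0,"grip":0.03},
    {"x":0,"y":0,"z":0,"yaw":0,"grip":0.03},
    {"x":0,"y":0,"z":0,"yaw":0,"grip":0.03},
    {"x":0,"y":0,"z":0.02,"yaw":0,"grip":0.03},
    {"x":0,"y":0,"z":0.03,"yaw":0,"grip":0.03},
    {"x":0,"y":0,"z":0.04,"yaw":0,"grip":0.03},
    {"x":0,"y":0,"z":0.04,"yaw":0,"grip":0.03},
    {"x":0,"y":0,"z":0,"yaw":0,"grip":0.03}
  ]
}}

```text
time: 30.93
tcp_pos: [0.6893, -0.0034, 0.2746]
eef_rot: [3.127, 0.002, 1.542]
ft_force: [1.4, 0.2, 1.8]
grip_width: 0.0299
gripper_force: 0.0
```

Emit:
{"fn": "servo_tool", "kwargs": {
  "increments": [
    {"x":-0.0147,"y":0.0125,"z":0,"yaw":0.112,"grip":0.05},
    {"x":-0.0147,"y":0.0125,"z":0,"yaw":0.112,"grip":0.05},
    {"x":-0.0147,"y":0.0125,"z":0,"yaw":0.112,"grip":0.05},
    {"x":-0.0147,"y":0.0125,"z":0,"yaw":0.112,"grip":0.05},
    {"x":-0.0147,"y":0.0125,"z":0,"yaw":0.112,"grip":0.05},
    {"x":-0.0147,"y":0.0125,"z":0,"yaw":0.112,"grip":0.05},
    {"x":-0.0147,"y":0.0125,"z":0,"yaw":0.112,"grip":0.05},
    {"x":-0.0147,"y":0.0125,"z":0,"yaw":0.112,"grip":0.05},
    {"x":-0.0147,"y":0.0125,"z":0,"yaw":0.112,"grip":0.05},
    {"x":-0.0147,"y":0.0125,"z":0,"yaw":0.112,"grip":0.05},
    {"x":-0.0147,"y":0.0125,"z":0,"yaw":0.112,"grip":0.05},
    {"x":-0.0147,"y":0.0125,"z":0,"yaw":0.112,"grip":0.05},
    {"x":-0.0147,"y":0.0125,"z":0,"yaw":0.112,"grip":0.05},
    {"x":-0.0147,"y":0.0125,"z":0,"yaw":0.112,"grip":0.05},
    {"x":0,"y":0,"z":-0.03,"yaw":0,"grip":0.05},
    {"x":0,"y":0,"z":-0.04,"yaw":0,"grip":0.05},
    {"x":0,"y":0,"z":-0.04,"yaw":0,"grip":0.05},
    {"x":0,"y":0,"z":0,"yaw":0,"grip":0.05},
    {"x":0,"y":0,"z":0,"yaw":0,"grip":0.05}
  ]
}}

```text
time: 32.52
tcp_pos: [0.4786, 0.1718, 0.1532]
eef_rot: [-3.141, -0.006, 3.11]
ft_force: [0.1, -0.3, 1.8]
grip_width: 0.0501
gripper_force: 0.0
```

Emit:
{"fn": "servo_tool", "kwargs": {
  "increments": [
    {"x":0,"y":0,"z":-0.03,"yaw":0,"grip":0.05},
    {"x":0,"y":0,"z":-0.03,"yaw":0,"grip":0.05},
    {"x":0,"y":0,"z":-0.02,"yaw":0,"grip":0.05},
    {"x":0,"y":0,"z":0,"yaw":0,"grip":0.05},
    {"x":0,"y":0,"z":0,"yaw":0,"grip":0},
    {"x":0,"y":0,"z":0,"yaw":0,"grip":0},
    {"x":0,"y":0,"z":0,"yaw":0,"grip":0},
    {"x":0,"y":0,"z":0,"yaw":0,"grip":0},
    {"x":0,"y":0,"z":0,"yaw":0,"grip":0}
  ]
}}

```text
time: 33.27
tcp_pos: [0.4824, 0.1723, 0.077]
eef_rot: [3.141, 0.005, 3.11]
ft_force: [-0.9, -0.9, 6.5]
grip_width: 0.0081
gripper_force: 39.0
```

Emit:
{"fn": "servo_tool", "kwargs": {
  "increments": [
    {"x":0.0002,"y":0.004,"z":0,"yaw":0,"grip":0},
    {"x":0.0003,"y":0.008,"z":0,"yaw":0,"grip":0},
    {"x":0.0003,"y":0.01,"z":0,"yaw":0,"grip":0},
    {"x":0.0003,"y":0.01,"z":0,"yaw":0,"grip":0},
    {"x":0.0003,"y":0.01,"z":0,"yaw":0,"grip":0},
    {"x":0.0003,"y":0.01,"z":0,"yaw":0,"grip":0},
    {"x":0.0003,"y":0.01,"z":0,"yaw":0,"grip":0},
    {"x":0.0003,"y":0.01,"z":0,"yaw":0,"grip":0},
    {"x":0.0003,"y":0.01,"z":0,"yaw":0,"grip":0},
    {"x":0.0003,"y":0.01,"z":0,"yaw":0,"grip":0},
    {"x":0.0003,"y":0.01,"z":0,"yaw":0,"grip":0},
    {"x":0.0003,"y":0.01,"z":0,"yaw":0,"grip":0},
    {"x":0.0003,"y":0.01,"z":0,"yaw":0,"grip":0},
    {"x":0.0003,"y":0.01,"z":0,"yaw":0,"grip":0},
    {"x":0.0003,"y":0.01,"z":0,"yaw":0,"grip":0},
    {"x":0.0002,"y":0.008,"z":0,"yaw":0,"grip":0},
    {"x":0,"y":0,"z":0,"yaw":0,"grip":0},
    {"x":0,"y":0,"z":0,"yaw":0,"grip":0}
  ]
}}

```text
time: 34.77
tcp_pos: [0.487, 0.3236, 0.077]
eef_rot: [3.139, 0.005, 3.11]
ft_force: [0.2, 1.9, 6.5]
grip_width: 0.0084
gripper_force: 39.6
```

Emit:
{"fn": "servo_tool", "kwargs": {
  "increments": [
    {"x":0.0001,"y":0.003,"z":0,"yaw":0,"grip":0},
    {"x":0.0001,"y":0.003,"z":0,"yaw":0,"grip":0},
    {"x":0,"y":0.002,"z":0,"yaw":0,"grip":0},
    {"x":0,"y":0,"z":0,"yaw":0,"grip":0}
  ]
}}

```text
time: 35.1
tcp_pos: [0.4872, 0.33, 0.077]
eef_rot: [3.141, 0.005, 3.11]
ft_force: [1.2, -2.1, 7.6]
grip_width: 0.0084
gripper_force: 39.8
```

Emit:
{"fn": "servo_tool", "kwargs": {
  "increments": [
    {"x":0,"y":0.002,"z":0,"yaw":0,"grip":0},
    {"x":0,"y":0.002,"z":0,"yaw":0,"grip":0},
    {"x":0,"y":0,"z":0,"yaw":0,"grip":0}
  ]
}}

```text
time: 35.35
tcp_pos: [0.4872, 0.3323, 0.077]
eef_rot: [-3.139, 0.004, 3.11]
ft_force: [1.4, -9.2, 9.8]
grip_width: 0.0082
gripper_force: 40.1
```

Emit:
{"fn": "servo_tool", "kwargs": {
  "increments": [
    {"x":0,"y":0.003,"z":0,"yaw":0,"grip":0},
    {"x":0,"y":0.001,"z":0,"yaw":0,"grip":0},
    {"x":0,"y":0,"z":0,"yaw":0,"grip":0}
  ]
}}

```text
time: 35.6
tcp_pos: [0.4872, 0.3324, 0.0769]
eef_rot: [-3.133, 0.003, 3.111]
ft_force: [1.2, -20.8, 13.8]
grip_width: 0.0081
gripper_force: 40.7
```

Emit:
{"fn": "servo_tool", "kwargs": {
  "increments": [
    {"x":0,"y":-0.002,"z":0,"yaw":0,"grip":0},
    {"x":0,"y":-0.003,"z":0,"yaw":0,"grip":0},
    {"x":0,"y":0,"z":0,"yaw":0,"grip":0.05},
    {"x":0,"y":0,"z":0,"yaw":0,"grip":0.05},
    {"x":0,"y":0,"z":0,"yaw":0,"grip":0.05},
    {"x":0,"y":0,"z":0,"yaw":0,"grip":0.05},
    {"x":0,"y":0,"z":0.03,"yaw":0,"grip":0.05},
    {"x":0,"y":0,"z":0.04,"yaw":0,"grip":0.05},
    {"x":0,"y":0,"z":0.04,"yaw":0,"grip":0.05},
    {"x":0,"y":0,"z":0.04,"yaw":0,"grip":0.05},
    {"x":0,"y":0,"z":0.03,"yaw":0,"grip":0.05},
    {"x":-0.029,"y":0.018,"z":0,"yaw":0,"grip":0.05},
    {"x":-0.029,"y":0.018,"z":0,"yaw":0,"grip":0.05},
    {"x":-0.029,"y":0.018,"z":0,"yaw":0,"grip":0.05},
    {"x":-0.029,"y":0.018,"z":0,"yaw":0,"grip":0.05},
    {"x":-0.029,"y":0.018,"z":0,"yaw":0,"grip":0.05},
    {"x":-0.029,"y":0.018,"z":0,"yaw":0,"grip":0.05},
    {"x":-0.029,"y":0.018,"z":0,"yaw":0,"grip":0.05},
    {"x":-0.029,"y":0.018,"z":0,"yaw":0,"grip":0.05},
    {"x":0,"y":0,"z":0,"yaw":0,"grip":0.05}
  ]
}}

```text
time: 37.27
tcp_pos: [0.2476, 0.4795, 0.2545]
eef_rot: [3.141, -0.003, 3.115]
ft_force: [0.6, -0.6, 0.3]
grip_width: 0.0502
gripper_force: 0.0
```

Run:
```python
from h import *
s=snap('scene','s7'); t=snap('top','t7')
print(bot.get_state()['tcp_pos'])
a=cv2.resize(t['img'][140:250,205:345,::-1],(560,440),interpolation=cv2.INTER_CUBIC)
b=cv2.resize(t['img'][170:192,240:262,::-1],(240,240),interpolation=cv2.INTER_NEAREST)
d=cv2.resize(s['img'][140:215,250:340,::-1],(240,200),interpolation=cv2.INTER_CUBIC)
cv2.imwrite('pics/c9.png',np.hstack([a,np.vstack([b,d])]))
h=hsv(t); m=(h[...,0]>18)&(h[...,0]<30)&(h[...,1]>180); print('yel',blobs(m,15,900))
k=(h[...,2]<60); k[:170]=0;k[195:]=0;k[:,:240]=0;k[:,265:]=0; print('blk',blobs(k,4,100))
h=hsv(s); m=(h[...,0]>18)&(h[...,0]<30)&(h[...,1]>180); print('yel s',blobs(m,3,900))
```

```text
[0.25176027 0.47762524 0.2543458 ]
yel [(array([246.6, 172.3]), np.int32(137), array([240, 165,  14,  15], dtype=int32))]
blk [(array([243.9, 171.2]), np.int32(8), array([242, 170,   4,   3], dtype=int32)), (array([245.7, 179.3]), np.int32(9), array([243, 179,   7,   2], dtype=int32))]
yel s [(array([325., 171.]), np.int32(3), array([324, 171,   3,   1], dtype=int32))]
```

View pics/c9.png

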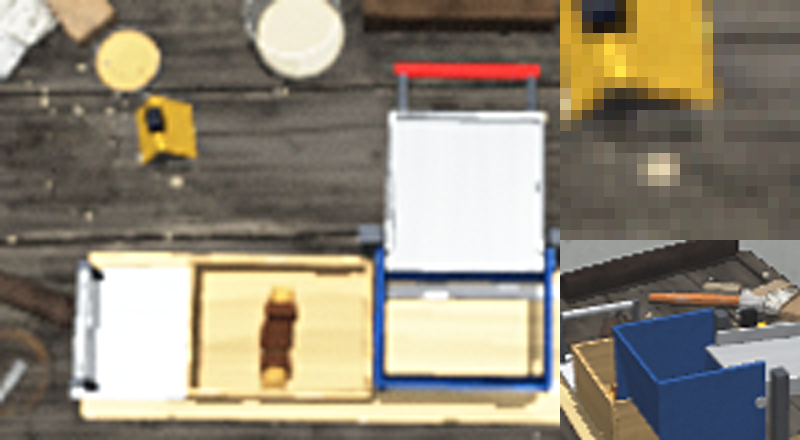

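```bash
cat > tag.py <<'E'
from h import *
import sys
t=load(sys.argv[1]); h=hsv(t)
u0,v0,u1,v1=map(int,sys.argv[2:6]); box=(u0,v0,u1,v1)
yel=((h[...,0]>15)&(h[...,0]<32)&(h[...,1]>140)&(h[...,2]>90))[v0:v1,u0:u1]
n,l,st,ce=cv2.connectedComponentsWithStats(yel.astype(np.uint8)); i=1+np.argmax(st[1:,4]); yel=l==i
blk=(h[...,2]<75)[v0:v1,u0:u1]&(cv2.dilate(yel.astype(np.uint8),np.ones((3,3)))>0)
vv=np.arange(v0,v1)[:,None]*np.ones((1,u1-u0))
blk&=vv<ce[i][1]+v0+3.5
def parts(p):
    x,y,w=p; c,s=np.cos(w),np.sin(w)
    W=lambda a,b,z:(x+c*a-s*b,y+s*a+c*b,z)
    pl=[[W(a,0,.0555) for a in(-.025,.025)]+[W(a,k*.026,0) for a in(-.025,.025)] for k in(-1,1)]
    g=[W(a,b,z) for a in(-.01,.01) for b in(-.007,.007) for z in(.051,.077)]
    return pl,g
def cost(p):
    pl,g=parts(p); G=hullmask(t,g,box); Y=np.maximum(*[hullmask(t,q,box) for q in pl])*(1-G)
    return np.abs(Y-yel).sum()/yel.sum()+np.abs(G-blk).sum()/max(blk.sum(),1)*.5
m=np.argwhere(yel|blk).mean(0); p0=at(t,m[1]+u0,m[0]+v0,.025)
print('sizes',yel.sum(),blk.sum(),'p0',p0[:2])
R=[]
for w in np.arange(-1.5,1.6,.25):
    r=minimize(cost,[p0[0],p0[1],w],method='Nelder-Mead',options=dict(initial_simplex=[[p0[0],p0[1],w],[p0[0]+.006,p0[1],w],[p0[0],p0[1]+.006,w],[p0[0],p0[1],w+.15]],xatol=1e-4,fatol=1e-4)); R.append((r.fun,*r.x))
for r in sorted(R)[:6]: print(np.round(r,4))
b=np.argwhere(blk).mean(0); print('grip from blk centroid z.064',at(t,b[1]+u0,b[0]+v0,.066)[:2])
E
python3 tag.py t7 232 158 264 192; python3 tag.py top0 236 167 268 200
python3 - <<'E'
from h import *
t,s=load('t7'),load('s7')
a=cv2.resize(t['img'][200:245,250:300,::-1],(500,450),interpolation=cv2.INTER_CUBIC)
b=cv2.resize(t['img'][162:184,234:264,::-1],(300,220),interpolation=cv2.INTER_CUBIC)
cv2.imwrite('pics/c10.png',np.hstack([a,cv2.copyMakeBorder(b,0,230,0,0,0)]))
E
```

```text
sizes 167 16 p0 [0.66875754 0.27246182]
[0.9063 0.6676 0.2763 0.1513]
[0.9079 0.6673 0.2763 0.1692]
[0.9103 0.6677 0.2767 0.1617]
[0.9106 0.6677 0.2767 0.1527]
[0.9113 0.6677 0.2766 0.1541]
[0.9114 0.6677 0.2766 0.163 ]
grip from blk centroid z.064 [0.66815833 0.27475805]
sizes 173 14 p0 [0.63334916 0.25630913]
[ 0.9207  0.6335  0.261  -0.0246]
[ 0.9218  0.6335  0.2608 -0.0186]
[ 0.9259  0.6335  0.2611 -0.0238]
[0.9289 0.6336 0.2611 0.0108]
[ 0.9342  0.6336  0.2611 -0.0391]
[ 0.9374  0.6332  0.261  -0.0458]
grip from blk centroid z.064 [0.63271635 0.2604388 ]
```

View pics/c10.png

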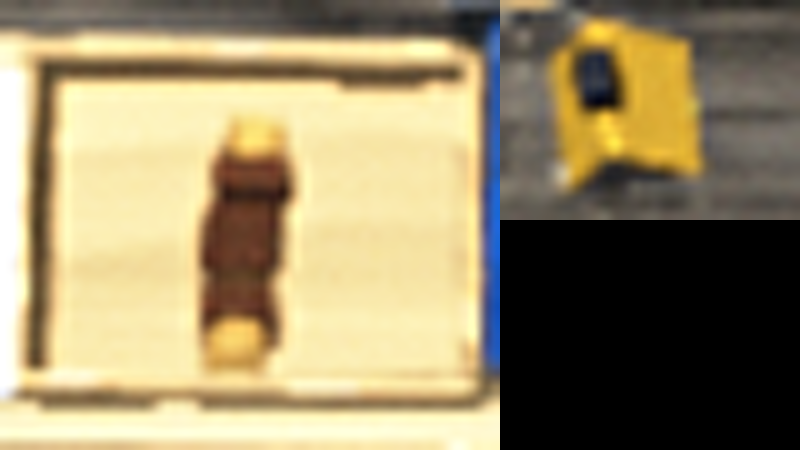

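All three knobs lie in the box in crop column x≈245: two on their sides and one upright between them. The tag was knocked and now stands at about (.668,.276) with yaw about .15. I go to it.

Emit:
{"fn": "servo_tool", "kwargs": {
  "increments": [
    {"x":0.0297,"y":-0.0144,"z":0,"yaw":0.0134,"grip":0.04},
    {"x":0.0297,"y":-0.0144,"z":0,"yaw":0.0134,"grip":0.04},
    {"x":0.0297,"y":-0.0144,"z":0,"yaw":0.0134,"grip":0.04},
    {"x":0.0297,"y":-0.0144,"z":0,"yaw":0.0134,"grip":0.04},
    {"x":0.0297,"y":-0.0144,"z":0,"yaw":0.0134,"grip":0.04},
    {"x":0.0297,"y":-0.0144,"z":0,"yaw":0.0134,"grip":0.04},
    {"x":0.0297,"y":-0.0144,"z":0,"yaw":0.0134,"grip":0.04},
    {"x":0.0297,"y":-0.0144,"z":0,"yaw":0.0134,"grip":0.04},
    {"x":0.0297,"y":-0.0144,"z":0,"yaw":0.0134,"grip":0.04},
    {"x":0.0297,"y":-0.0144,"z":0,"yaw":0.0134,"grip":0.04},
    {"x":0.0297,"y":-0.0144,"z":0,"yaw":0.0134,"grip":0.04},
    {"x":0.0297,"y":-0.0144,"z":0,"yaw":0.0134,"grip":0.04},
    {"x":0.0297,"y":-0.0144,"z":0,"yaw":0.0134,"grip":0.04},
    {"x":0.0297,"y":-0.0144,"z":0,"yaw":0.0134,"grip":0.04},
    {"x":0,"y":0,"z":-0.04,"yaw":0,"grip":0.04},
    {"x":0,"y":0,"z":-0.04,"yaw":0,"grip":0.04},
    {"x":0,"y":0,"z":-0.04,"yaw":0,"grip":0.04},
    {"x":0,"y":0,"z":0,"yaw":0,"grip":0.04},
    {"x":0,"y":0,"z":0,"yaw":0,"grip":0.04},
    {"x":0,"y":0,"z":0,"yaw":0,"grip":0.04}
  ]
}}

```text
time: 39.03
tcp_pos: [0.6706, 0.2749, 0.1367]
eef_rot: [3.142, 0.003, -2.987]
ft_force: [-0.0, 0.6, 1.7]
grip_width: 0.0401
gripper_force: 0.0
```

Emit:
{"fn": "servo_tool", "kwargs": {
  "increments": [
    {"x":-0.002,"y":0.001,"z":-0.03,"yaw":0,"grip":0.04},
    {"x":0,"y":0,"z":-0.03,"yaw":0,"grip":0.04},
    {"x":0,"y":0,"z":-0.016,"yaw":0,"grip":0.04},
    {"x":0,"y":0,"z":-0.008,"yaw":0,"grip":0.04},
    {"x":0,"y":0,"z":0,"yaw":0,"grip":0.04},
    {"x":0,"y":0,"z":0,"yaw":0,"grip":0.04},
    {"x":0,"y":0,"z":0,"yaw":0,"grip":0.0},
    {"x":0,"y":0,"z":0,"yaw":0,"grip":0.0},
    {"x":0,"y":0,"z":0,"yaw":0,"grip":0.0},
    {"x":0,"y":0,"z":0,"yaw":0,"grip":0.0}
  ]
}}

```text
time: 39.87
tcp_pos: [0.6686, 0.2768, 0.0531]
eef_rot: [3.141, 0.004, -2.986]
ft_force: [0.3, -0.6, 7.4]
grip_width: 0.0132
gripper_force: 41.0
```

Emit:
{"fn": "servo_tool", "kwargs": {
  "increments": [
    {"x":0,"y":0,"z":0.02,"yaw":0,"grip":0},
    {"x":0,"y":0,"z":0.03,"yaw":0,"grip":0},
    {"x":0,"y":0,"z":0.04,"yaw":0,"grip":0},
    {"x":0,"y":0,"z":0.04,"yaw":0,"grip":0},
    {"x":0,"y":0,"z":0.03,"yaw":0,"grip":0},
    {"x":-0.0183,"y":0.0056,"z":0,"yaw":-0.0187,"grip":0},
    {"x":-0.0183,"y":0.0056,"z":0,"yaw":-0.0187,"grip":0},
    {"x":-0.0183,"y":0.0056,"z":0,"yaw":-0.0187,"grip":0},
    {"x":-0.0183,"y":0.0056,"z":0,"yaw":-0.0187,"grip":0},
    {"x":-0.0183,"y":0.0056,"z":0,"yaw":-0.0187,"grip":0},
    {"x":-0.0183,"y":0.0056,"z":0,"yaw":-0.0187,"grip":0},
    {"x":-0.0183,"y":0.0056,"z":0,"yaw":-0.0187,"grip":0},
    {"x":-0.0183,"y":0.0056,"z":0,"yaw":-0.0187,"grip":0},
    {"x":-0.0183,"y":0.0056,"z":0,"yaw":-0.0187,"grip":0},
    {"x":-0.0183,"y":0.0056,"z":0,"yaw":-0.0187,"grip":0},
    {"x":0,"y":0,"z":0,"yaw":0,"grip":0},
    {"x":0,"y":0,"z":0,"yaw":0,"grip":0},
    {"x":0,"y":0,"z":0,"yaw":0,"grip":0}
  ]
}}

```text
time: 41.37
tcp_pos: [0.4848, 0.3324, 0.2111]
eef_rot: [3.141, 0.001, 3.111]
ft_force: [0.6, -1.1, -1.0]
grip_width: 0.0131
gripper_force: 40.1
```

Run:
```python
from h import *
s=snap('scene','s8'); t=snap('top','t8')
st=bot.get_state();print(st['tcp_pos'],st['eef_rot'],st['grip_width'])
a=cv2.resize(s['img'][90:200,210:330,::-1],(600,550),interpolation=cv2.INTER_CUBIC)
cv2.imwrite('pics/c11.png',a)
```

```text
[0.48503542 0.33215276 0.21064922] [3.14153818e+00 7.61975889e-04 3.10997025e+00] 0.01306610834388664
```

View pics/c11.png

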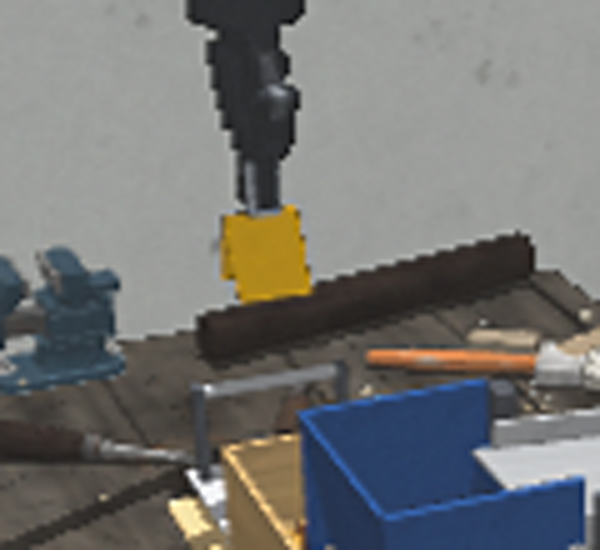

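The tag hangs upright in the grip at (265,255), centred over the bar whose middle is at (270,380). I lower it.

Emit:
{"fn": "servo_tool", "kwargs": {
  "increments": [
    {"x":0,"y":0,"z":-0.02,"yaw":0,"grip":0},
    {"x":0,"y":0,"z":-0.02,"yaw":0,"grip":0},
    {"x":0,"y":0,"z":-0.02,"yaw":0,"grip":0},
    {"x":0,"y":0,"z":-0.02,"yaw":0,"grip":0},
    {"x":0,"y":0,"z":-0.01,"yaw":0,"grip":0},
    {"x":0,"y":0,"z":-0.005,"yaw":0,"grip":0},
    {"x":0,"y":0,"z":0,"yaw":0,"grip":0},
    {"x":0,"y":0,"z":0,"yaw":0,"grip":0}
  ]
}}

```text
time: 42.13
tcp_pos: [0.4849, 0.3325, 0.1161]
eef_rot: [3.141, 0.001, 3.11]
ft_force: [0.0, -0.6, 0.8]
grip_width: 0.0127
gripper_force: 40.1
```

Emit:
{"fn": "servo_tool", "kwargs": {
  "increments": [
    {"x":0,"y":0,"z":-0.003,"yaw":0,"grip":0},
    {"x":0,"y":0,"z":-0.003,"yaw":0,"grip":0},
    {"x":0,"y":0,"z":0,"yaw":0,"grip":0},
    {"x":0,"y":0,"z":0,"yaw":0,"grip":0}
  ]
}}

```text
time: 42.47
tcp_pos: [0.4841, 0.3325, 0.1098]
eef_rot: [3.141, 0.0, 3.11]
ft_force: [-0.4, 0.6, -0.5]
grip_width: 0.0133
gripper_force: 40.1
```

Emit:
{"fn": "servo_tool", "kwargs": {
  "increments": [
    {"x":0,"y":0,"z":-0.003,"yaw":0,"grip":0},
    {"x":0,"y":0,"z":0,"yaw":0,"grip":0},
    {"x":0,"y":0,"z":0,"yaw":0,"grip":0}
  ]
}}

```text
time: 42.72
tcp_pos: [0.4839, 0.3324, 0.1064]
eef_rot: [-3.141, -0.0, 3.11]
ft_force: [0.4, 0.7, -0.7]
grip_width: 0.0131
gripper_force: 40.2
```

Emit:
{"fn": "servo_tool", "kwargs": {
  "increments": [
    {"x":0,"y":0,"z":-0.002,"yaw":0,"grip":0},
    {"x":0,"y":0,"z":0,"yaw":0,"grip":0},
    {"x":0,"y":0,"z":0,"yaw":0,"grip":0}
  ]
}}

```text
time: 42.97
tcp_pos: [0.4843, 0.3323, 0.1053]
eef_rot: [-3.141, 0.001, 3.111]
ft_force: [-1.5, -2.4, 4.8]
grip_width: 0.0135
gripper_force: 40.8
```

Emit:
{"fn": "servo_tool", "kwargs": {
  "increments": [
    {"x":0,"y":0,"z":0,"yaw":0,"grip":0.02},
    {"x":0,"y":0,"z":0,"yaw":0,"grip":0.03},
    {"x":0,"y":0,"z":0,"yaw":0,"grip":0.04},
    {"x":0,"y":0,"z":0,"yaw":0,"grip":0.04},
    {"x":0,"y":0,"z":0,"yaw":0,"grip":0.04},
    {"x":0,"y":0,"z":0,"yaw":0,"grip":0.04},
    {"x":0,"y":0,"z":0.01,"yaw":0,"grip":0.04},
    {"x":0,"y":0,"z":0.02,"yaw":0,"grip":0.04},
    {"x":0,"y":0,"z":0.03,"yaw":0,"grip":0.04},
    {"x":0,"y":0,"z":0.03,"yaw":0,"grip":0.04},
    {"x":0,"y":0,"z":0.03,"yaw":0,"grip":0.04},
    {"x":0,"y":0,"z":0.03,"yaw":0,"grip":0.04},
    {"x":-0.03,"y":0.02,"z":0,"yaw":0,"grip":0.04},
    {"x":-0.03,"y":0.02,"z":0,"yaw":0,"grip":0.04},
    {"x":-0.03,"y":0.02,"z":0,"yaw":0,"grip":0.04},
    {"x":-0.03,"y":0.02,"z":0,"yaw":0,"grip":0.04},
    {"x":-0.03,"y":0.02,"z":0,"yaw":0,"grip":0.04},
    {"x":-0.03,"y":0.02,"z":0,"yaw":0,"grip":0.04},
    {"x":-0.03,"y":0.02,"z":0,"yaw":0,"grip":0.04},
    {"x":0,"y":0,"z":0,"yaw":0,"grip":0.04}
  ]
}}

```text
time: 44.63
tcp_pos: [0.2685, 0.4753, 0.2556]
eef_rot: [3.139, -0.002, 3.116]
ft_force: [0.3, -0.7, -0.1]
grip_width: 0.0404
gripper_force: 0.0
```

Run:
```python
from h import *
s=snap('scene','s9'); t=snap('top','t9')
a=cv2.resize(s['img'][130:230,210:310,::-1],(400,400),interpolation=cv2.INTER_CUBIC)
b=cv2.resize(t['img'][140:265,205:330,::-1],(400,400),interpolation=cv2.INTER_CUBIC)
cv2.imwrite('pics/c12.png',np.hstack([a,b]))
```

```text
(no output)
```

View pics/c12.png

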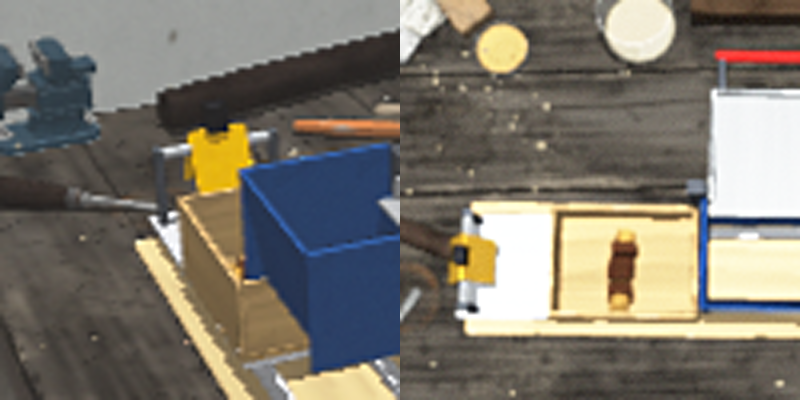

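The tag hangs astride the bar at scene crop (217,160). The box is fully out with the three knobs in it at (622,268), and the tray is down. I hand in.

```bash
python3 -c "
from rig import bot
print(bot.job_done())"
```

```text
the job is handed in; nothing more can be done
None
```

The job is handed in, but I don't have the judge's verdict: all three knobs went through the tray and spout into the box, the tray is lowered, the box is drawn out to its stop, and the tag hangs on the box's bar; the chisels and the glass were left alone.

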